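# Pack the finished locomotive and snap its case shut

### The job

Take the finished blue model locomotive off the sloping wooden cradle and set it down, without dropping it, level on its wheels in the black nest of the open grey case. Then swing the red lid over and press it down past its catch so that the case is fully shut with the locomotive inside. Leave everything else on the bench where it is.

Things in the scene. Friction and masses are not known exactly. Their poses are not given: they have to be found in the camera images.
- loco: finished blue model locomotive, 140 (x) x 40 (y) x 49 mm (z), 0.2-0.4 kg. Black chassis 130 x 38 up to z 14 mm, flat upright blue sides z 14 to 44, narrower roof above. Origin: centre of its underside. Starts on the cradle sloping 30 degrees, +x end uphill, roof leaning to the cradle's low end. Both ends alike: either way round is right
- cradle: sloping wooden cradle, fixed; aluminium foot 150 x 70 mm. Origin: centre of the foot on the bench. The slope (150 x 54 mm) rises at 30 degrees along its +x (sideways to the robot), its surface 56 mm above the bench over the origin; side guides 6 mm high, lip at the low end 12 mm high
- case: base of the carrying case, grey, fixed: 110 mm (x) by 180 mm (y), walls 26 mm high and 5 thick, floor 5 thick. Origin: centre of its underside. The hinge runs along its +x side; the catch, a sprung steel bar, is in the middle of the -x side
- nest (a point): centre of the nest, on the case's inner floor 5 mm above the bench, axes as the case. The nest lies between black ribs 14 mm high: 48 mm wide along x, 150 mm long along y, so the locomotive lies along the case's y with about 4 mm spare on each side, its underside at this height
- hinge_line (a point): middle of the lid's hinge axis, at case x = +55 mm, y = 0, 26 mm above the bench; the axis is the case's y
- case_lid (a joint): angle of the red lid, rad: 0 shut, starts open at 1.8 to 2.0. Hollow cover 110 x 180 x 34 mm; shut, it spans from the hinge to case x -55 mm, z 26 to 60 mm, with a lip and tongue 60 mm wide standing 13 mm further out. Stiff hinge (0.16 N m): stays where left. The catch resists from about 0.12; 8 to 15 N near the front edge presses it past, to under 0.03
- lid_press (a point): middle of the white patch on the lid's outer face, where it is best pressed: 90 mm from the hinge axis along the lid, 34 mm off the lid's rim plane; x points along the lid towards the hinge, z out of the outer face
- grey_loco: unpainted grey and white model locomotive, 140 x 40 x 49 mm, standing on the bench; a bystander. Origin: centre of its underside, x along its length, z up
- screwdriver: red-handled screwdriver, 160 mm long, lying on the bench between cradle and case; a bystander. Origin near the middle of its length, x along it
- tumbler: drinking glass, 68 mm across, 100 mm tall; a bystander. Origin: centre of its underside
- red_bin: open red parts bin, 130 x 90 x 50 mm; a bystander. Origin: centre of its underside
- brush: brush, 160 mm long, lying on the bench; a bystander. Origin near the middle of its length
- paint_jar: paint jar with a blue cap, 54 mm across, 70 mm tall; a bystander. Origin: centre of its underside
- oil_bottle: small bottle with a white cap, 48 mm across, 120 mm tall; a bystander. Origin: centre of its underside

How it is judged:
By the outcome, as a careful person would: the job done as asked, in the order asked, and still so for the second after the job is handed in, with the robot touching nothing.
It also fails if it takes over 58 s, if anything falls off the work surface, if the arm or the gripper's body presses on something with over 40 N, if the wrist force passes 120 N, or if a joint passes its speed limit or range.

### The arm

A 7-joint arm with a two-finger parallel gripper is mounted at the origin on the work surface. World frame = base frame: x ahead of the robot, y to its left, z up, the work surface at z = 0. Lengths are in m, angles in rad, forces in N, time in s.
With the tool pointing down it reaches from about 0.425 to 0.925 m from the base axis. Payload 6.8 kg.
Tool frame: the origin (TCP) lies at the very end of the fingers, on their centre line; the grasp point (between the pads) lies bot.hold_point_z behind it (bot.hold_point_z is the distance from the TCP to the grasp point, in m); x points along the fingers, z is the direction in which the jaws open and shut, and the axes are right-handed (so a half turn about x gives the same grasp; the last joint's range is limited). The gripper opens to 85 mm and grips with 20 to 120 N. Pads are 22 mm wide; open, the fingers measure 114 mm over their backs; the gripper's body (76 mm by 85 mm) begins 54 mm behind the grasp point. The pads swing forward as they close: fully open they stand 13 mm farther back than shut.
Start: joints at [1.021, 0.477, 0.022, 1.555, -0.011, 1.109, -0.083], TCP at [0.289, -0.61, 0.2] pointing down, gripper open.
Joint ranges: [-2.96, 2.96], [-0.34, 2.1], [-1.41, 1.46], [0.24, 2.44], [-1.37, 4.51], [0.17, 1.92], [-2.96, 2.96]. Speed limits (rad/s): [2.39, 2.39, 3.14, 3.14, 3.14, 3.14, 3.14].

### API

Orientations are given as a unit quaternion [w, x, y, z].
In Python, from station import bot gives the robot as it stands.
- The arm moves only by the tool drive_tool, never from a script. Its arguments are lists of equal length, an entry for each row: "slide": the shift along the world's x, y, z in mm, a list of three; "turn": the turn, a rotation vector about the world's x, y, z in rad, a list of three; "gripper": the opening, from 0 (shut) to 1 (fully open). A call has 1 to 10 rows; each row is the pose to reach, as a shift and turn from the pose measured when the call began; what a row does not reach only later rows make up. A row lasts 1/10 s, in which the tool goes at most 50 mm and 8.59 degrees, less where a joint would pass 70% of its speed; a pose out of reach is approached as far as the arm can. A call with a gripper value outside its range is refused whole. The fingers move at their own pace and stop on an object; "squeeze" is the grip in N (left out, the last holds). Time passes only in rows, so rows that repeat a pose let the fingers close. It gives the time, the measured TCP pose, the force and the opening at its end, in the units of the state.
- bot.get_obs(): the state, without advancing time (a new reading comes with each control period).
- bot.read_camera(name): name is "scene" or "top"; returns a dict with "color" (480x640x3 uint8, red, green, blue), "fovy" (degrees; the focal length in pixels is half the picture's height over the tangent of half this angle, whatever the lens; pixels are square), "cx", "cy" (the principal point, pixels), "R" (3x3) and "t" (3): a world point X has camera coordinates R X + t. Camera axes: x right, y down, z forward; pixel columns grow to the right and rows downward; lengths in m; the calibration is good to about 2 mm. A picture is of the moment at which its call begins. There is no depth.
- bot.hand_in(): hands the job in, once; it reports no verdict.
The state is a dict: "t": time; "q": joint angles; "joint_vel": joint speeds; "joint_torque": joint torques, N m; "eef_pos": TCP position; "tool_rot": TCP orientation; "contact_force": force on the tool from outside, world axes, zero at the start; "torque": the same for the moment, N m; "gripper_width": opening from 0.0 (shut) to 1.0 (fully open).
Only numpy, scipy, OpenCV 4.12 (cv2) and the standard library are available. Lean on these libraries where they do the work, as an engineer would, in place of code of your own. Each camera call takes 0.05 s, during which the arm holds its last target.

## Working session

There is one attempt and no reset: what is moved stays moved. The work goes in short steps, Python scripts to look and compute and a tool call to move; the robot and the scene stay as the last step left them, time stands still between calls to the robot, and variables do not carry over. Pictures are saved under pics/ and viewed, and the job is handed in when it is done.

Besides the shell and the picture viewer there is one more tool, called after "Request:" as name(argument=value, ...) on one line, values as JSON. drive_tool: Moves the arm, as the interface text tells. Its arguments: {"type":"object","properties":{"slide":{"type":"array"},"turn":{"type":"array"},"gripper":{"type":"array"},"squeeze":{"type":"number"}},"required":["slide","turn","gripper"]}

```bash
ls; mkdir -p pics; python3 - <<'E'
from station import bot
import cv2
print(bot.get_obs(), bot.hold_point_z)
for n in ("scene","top"):
    c=bot.read_camera(n)
    cv2.imwrite(f"pics/{n}0.png",c["color"][:,:,::-1])
    print(n,c["fovy"],c["cx"],c["cy"],c["R"],c["t"])
E
```

```text
pics
{'t': 0.0, 'q': array([ 1.02089707,  0.47778901,  0.0223167 ,  1.55648399, -0.01152352,
        1.1093236 , -0.08313744]), 'joint_vel': array([ 0.00203072, -0.00031867,  0.00212908, -0.00292123,  0.00027059,
       -0.00018392, -0.00140529]), 'joint_torque': array([ 8.53783931e-04, -5.96455264e+01,  1.60827219e+00, -2.81197840e+01,
        1.24734384e-02,  9.30140057e-03, -4.09488371e-05]), 'eef_pos': array([ 0.28831863, -0.60957705,  0.19931903]), 'tool_rot': array([ 0.59682257,  0.37862028,  0.59798277, -0.37797634]), 'contact_force': array([0.07567383, 0.28392127, 0.24288343]), 'torque': array([ 0.03860072,  0.01343828, -0.01798435]), 'gripper_width': 0.9998735565241647} 0.0187
scene 43.68373608694283 312.6162119735377 239.52694617810576 [[ 0.78434058  0.62027461 -0.00832204]
 [ 0.45322194 -0.58215841 -0.67504182]
 [-0.42355605  0.52569096 -0.73773253]] [-0.44090518 -0.19698761  1.76334447]
top 50.0240739952924 319.0593287744961 240.23240909290786 [[-0.01446321 -0.99985125  0.00939593]
 [-0.99383671  0.01334205 -0.11004809]
 [ 0.10990636 -0.01092967 -0.99388185]] [-0.0101875   0.57750421  1.10398674]
```

View pics/scene0.png

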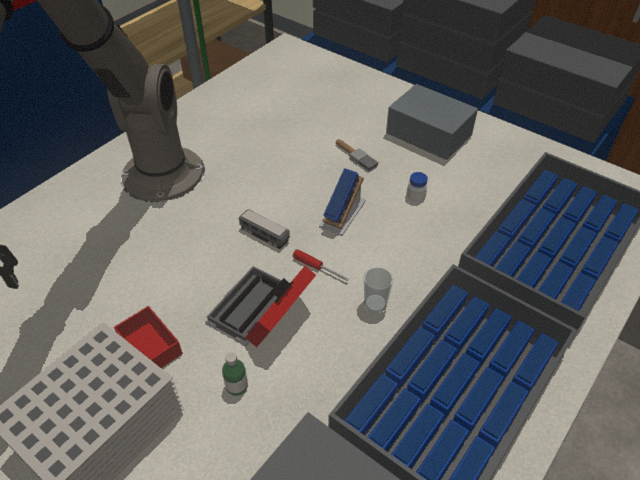

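View pics/top0.png

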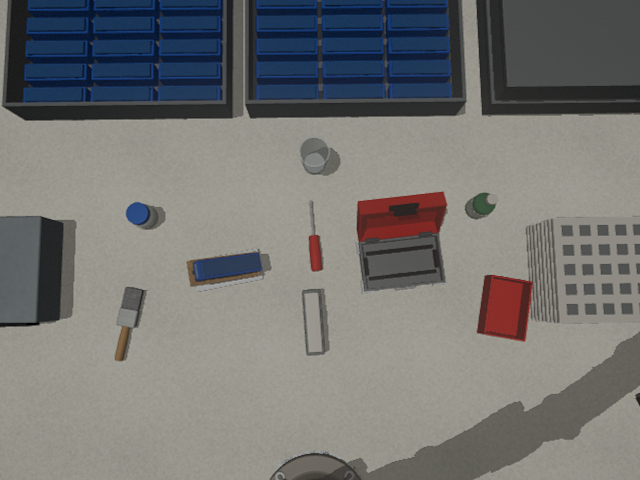

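The top view has the loco on the cradle at about (228,267), the case at about (401,263) with its lid open to the far side (+x), the grey loco at (313,322) and the screwdriver at (315,240). I'll zoom in next.

```bash
python3 - <<'E'
import cv2
t=cv2.imread("pics/top0.png"); s=cv2.imread("pics/scene0.png")
cv2.imwrite("pics/z1.png",cv2.resize(t[230:310,170:280],None,fx=7,fy=7,interpolation=cv2.INTER_CUBIC))
cv2.imwrite("pics/z2.png",cv2.resize(t[180:300,345:460],None,fx=5,fy=5,interpolation=cv2.INTER_CUBIC))
cv2.imwrite("pics/z3.png",cv2.resize(s[160:240,300:400],None,fx=7,fy=7,interpolation=cv2.INTER_CUBIC))
cv2.imwrite("pics/z4.png",cv2.resize(s[240:360,200:330],None,fx=5,fy=5,interpolation=cv2.INTER_CUBIC))
E
```

```text
(no output)
```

View pics/z1.png

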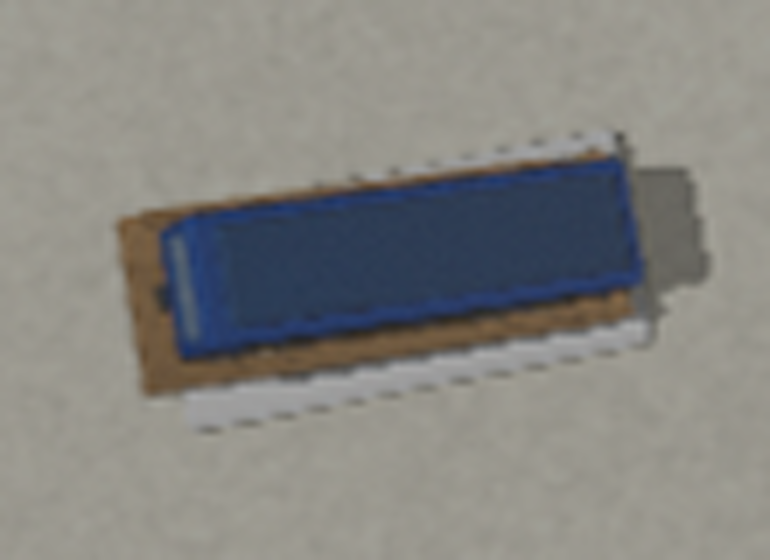

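View pics/z2.png

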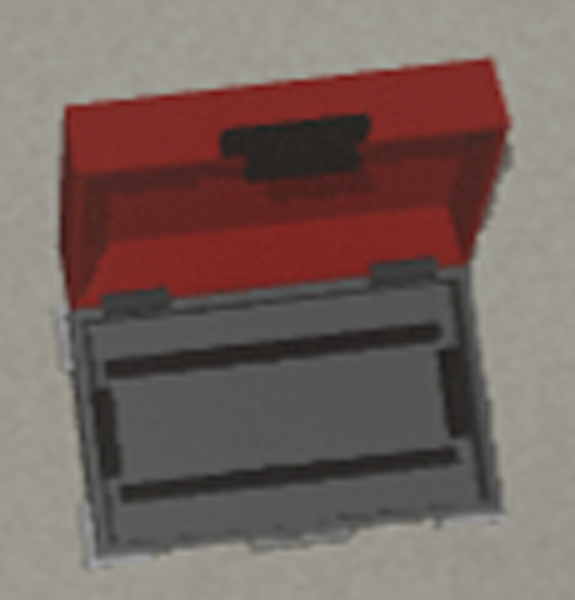

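View pics/z3.png

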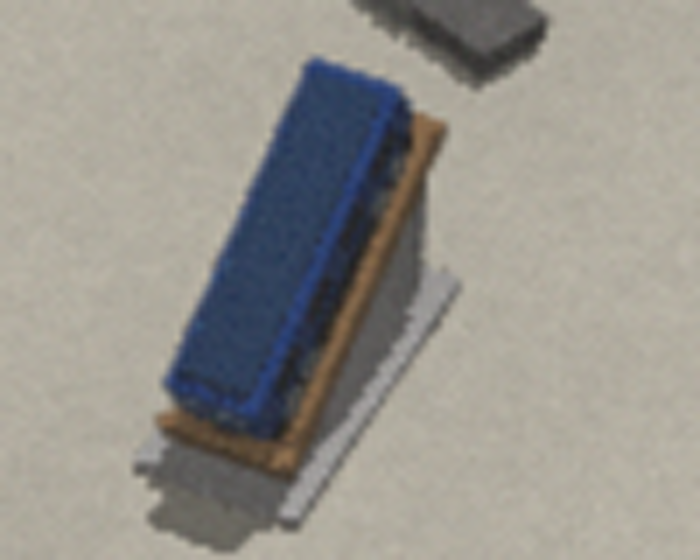

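View pics/z4.png

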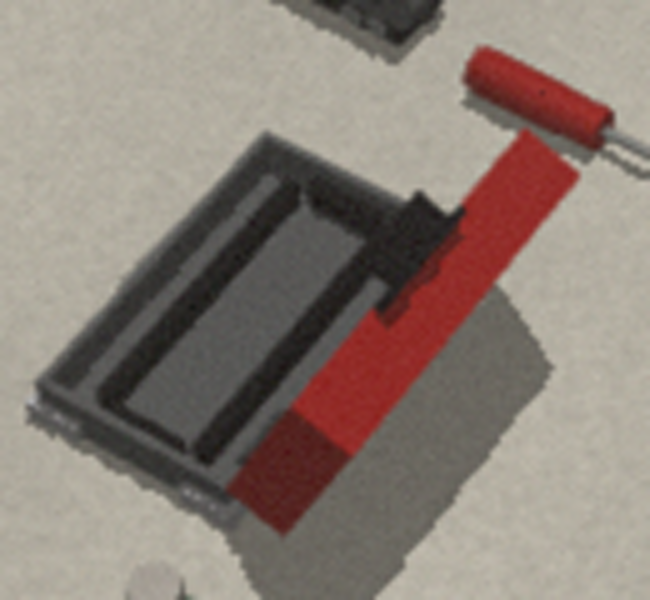

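```bash
cat > h.py <<'E'
import numpy as np
from station import bot
def cams(n):
    c=bot.read_camera(n); c["f"]=240/np.tan(np.radians(c["fovy"])/2); return c
def ray(c,p):
    d=np.array([(p[0]-c["cx"])/c["f"],(p[1]-c["cy"])/c["f"],1.0])
    return -c["R"].T@c["t"], c["R"].T@d
def plane(c,p,z):
    o,d=ray(c,p); return o+d*(z-o[2])/d[2]
def proj(c,X):
    q=c["R"]@np.asarray(X)+c["t"]; return np.array([c["f"]*q[0]/q[2]+c["cx"],c["f"]*q[1]/q[2]+c["cy"]])
def tri(c1,p1,c2,p2):
    o1,d1=ray(c1,p1);o2,d2=ray(c2,p2)
    A=np.stack([d1,-d2],1);s=np.linalg.lstsq(A,o2-o1,rcond=None)[0]
    a=o1+d1*s[0];b=o2+d2*s[1];return (a+b)/2,np.linalg.norm(a-b)
E
python3 - <<'E'
from h import *
np.set_printoptions(precision=4,suppress=True)
T=cams("top");S=cams("scene")
z1=lambda u,v:(170+(u+.5)/7-.5,230+(v+.5)/7-.5)
z2=lambda u,v:(345+(u+.5)/5-.5,180+(v+.5)/5-.5)
z3=lambda u,v:(300+(u+.5)/7-.5,160+(v+.5)/7-.5)
z4=lambda u,v:(200+(u+.5)/5-.5,240+(v+.5)/5-.5)
print("foot top", [plane(T,z1(*p),.004) for p in [(197,432),(655,343),(622,132)]])
print("foot scene",[plane(S,z3(*p),.004) for p in [(460,280),(290,525),(135,465)]])
print("roof low +x", tri(T,z1(618,157),S,z3(262,425)))
print("roof low -x", tri(T,z1(640,285),S,z3(170,385)))
print("roof hi", tri(T,z1(165,228),S,z3(408,95)), tri(T,z1(183,358),S,z3(310,62)))
print("roof hi b", tri(T,z1(200,208),S,z3(408,95)), tri(T,z1(220,350),S,z3(310,62)))
# case rim: z=.026
print("case top z26",[plane(T,z2(*p),.026) for p in [(72,312),(97,556),(500,515),(468,265)]])
print("case scene z26",[plane(S,z4(*p),.026) for p in [(265,132),(38,385),(235,500)]])
print("ribs top z19",[plane(T,z2(*p),.019) for p in [(105,377),(441,337),(120,488),(457,449)]])
print("lid corners", tri(T,z2(66,107),S,z4(522,130)), tri(T,z2(490,60),S,z4(232,488)),)
print("lid corners outer", tri(T,z2(492,60),S,z4(283,533)),tri(T,z2(66,107),S,z4(578,178)),)
print("lid corners rim", tri(T,z2(508,127),S,z4(232,488)),tri(T,z2(70,183),S,z4(522,130)),)
E
```

```text
foot top [array([0.4693, 0.2541, 0.004 ]), array([0.4956, 0.1081, 0.004 ]), array([0.5636, 0.1185, 0.004 ])]
foot scene [array([0.5381, 0.2677, 0.004 ]), array([0.5641, 0.1186, 0.004 ]), array([0.4986, 0.1074, 0.004 ])]
roof low +x (array([0.5516, 0.1149, 0.0531]), np.float64(0.0011877568086138886))
roof low -x (array([0.5125, 0.1086, 0.0549]), np.float64(0.0027564188329655443))
roof hi (array([0.5267, 0.239 , 0.1154]), np.float64(0.00010566488618608416)) (array([0.4879, 0.232 , 0.1164]), np.float64(0.0031984093524123776))
roof hi b (array([0.5326, 0.2275, 0.126 ]), np.float64(0.0026700743303025207)) (array([0.4918, 0.2216, 0.1247]), np.float64(0.002489770354827633))
case top z26 [array([ 0.5728, -0.1069,  0.026 ]), array([ 0.4648, -0.1154,  0.026 ]), array([ 0.4803, -0.2937,  0.026 ]), array([ 0.5915, -0.284 ,  0.026 ])]
case scene z26 [array([ 0.4662, -0.1183,  0.026 ]), array([ 0.486 , -0.2959,  0.026 ]), array([ 0.6002, -0.2859,  0.026 ])]
ribs top z19 [array([ 0.5442, -0.1216,  0.019 ]), array([ 0.5601, -0.2724,  0.019 ]), array([ 0.4948, -0.1271,  0.019 ]), array([ 0.51  , -0.2775,  0.019 ])]
lid corners (array([ 0.6356, -0.1041,  0.1408]), np.float64(0.0224807488140195)) (array([ 0.6517, -0.2967,  0.1017]), np.float64(0.05021709198938429))
lid corners outer (array([ 0.6637, -0.2964,  0.076 ]), np.float64(0.02971390651936467)) (array([ 0.6493, -0.0991,  0.11  ]), np.float64(0.0003743301470441878))
lid corners rim (array([ 0.6344, -0.2983,  0.0845]), np.float64(0.025518653542054993)) (array([ 0.6163, -0.0989,  0.1193]), np.float64(0.00048473924310680545))
```

```bash
cat >> h.py <<'E'
def Rz(a): c,s=np.cos(a),np.sin(a); return np.array([[c,-s,0],[s,c,0],[0,0,1.]])
def Ry(a): c,s=np.cos(a),np.sin(a); return np.array([[c,0,s],[0,1,0],[-s,0,c]])
Rl=Rz(np.radians(100.3))@Ry(-np.radians(30)); Pl=np.array([.517,.187,.056])
Rc=Rz(np.radians(5.9)); Pc=np.array([.529,-.200,0])
E
python3 - <<'E'
from h import *
import cv2
T=cams("top");S=cams("scene")
for n,c,(x0,y0,x1,y1),(a0,b0,a1,b1) in (("t",T,(170,230,280,310),(345,180,460,300)),("s",S,(300,160,400,240),(200,240,330,360))):
    im=np.ascontiguousarray(c["color"][:,:,::-1])
    for k,(r,f) in enumerate((((x0,y0,x1,y1),7),((a0,b0,a1,b1),5))):
        z=cv2.resize(im[r[1]:r[3],r[0]:r[2]],None,fx=f,fy=f,interpolation=cv2.INTER_CUBIC)
        if k==0:
            pts=[(Rl@np.array([sx*.07,sy*.02,.044])+Pl) for sx,sy in ((1,1),(1,-1),(-1,-1),(-1,1))]
            sets=[pts]
        else:
            sets=[[Rc@np.array([sx*.024,sy*.075,.019])+Pc for sx,sy in ((1,1),(1,-1),(-1,-1),(-1,1))],
                  [Rc@np.array([sx*.055,sy*.09,.026])+Pc for sx,sy in ((1,1),(1,-1),(-1,-1),(-1,1))]]
        for pts in sets:
            q=np.array([((proj(c,p)-[r[0],r[1]]+.5)*f-.5) for p in pts]).round().astype(int)
            cv2.polylines(z,[q.reshape(-1,1,2)],True,(0,255,255),1)
        cv2.imwrite(f"pics/o{n}{k}.png",z)
a=cv2.imread("pics/ot0.png");b=cv2.imread("pics/os0.png")
E
```

```text
(no output)
```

View pics/ot0.png

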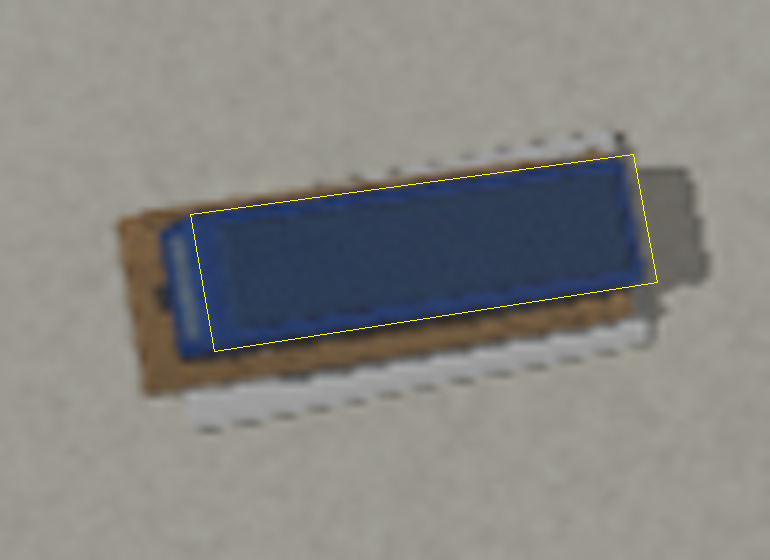

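View pics/os0.png

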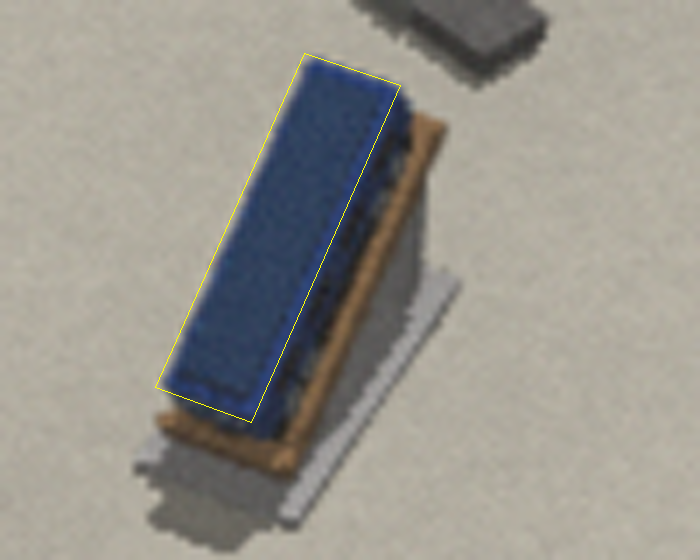

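View pics/ot1.png

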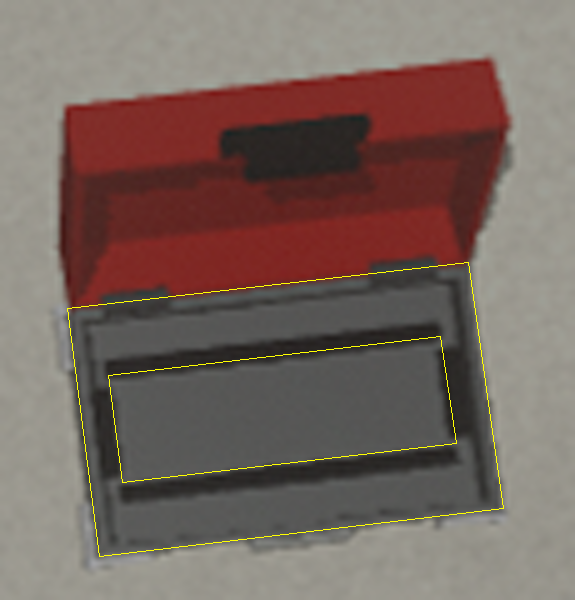

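View pics/os1.png

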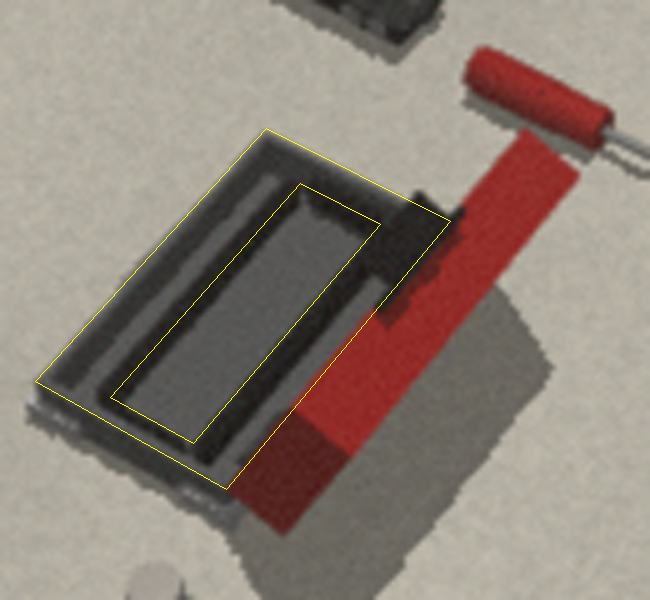

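```bash
cat >> h.py <<'E'
from scipy.spatial.transform import Rotation as Ro
def qR(q): return Ro.from_quat([q[1],q[2],q[3],q[0]]).as_matrix()
def tgt(xa,za): 
    return np.stack([xa,np.cross(za,xa),za],1)
def rel(Rt):
    o=bot.get_obs(); return Ro.from_matrix(Rt@qR(o["tool_rot"]).T).as_rotvec(), o["eef_pos"]
E
python3 - <<'E'
from h import *
np.set_printoptions(precision=4,suppress=True)
o=bot.get_obs();print(qR(o["tool_rot"]))
for s in (1,-1):
    print(s,"tilt",rel(tgt(-Rl[:,2],s*Rl[:,1])), "lociYawVert",rel(tgt(np.array([0,0,-1.]),s*Rl[:,1])), "case", rel(tgt(np.array([0,0,-1.]),s*-Rc[:,0])))
print("n",Rl[:,2],"tcp at grasp",Pl+.014*Rl[:,2],"pre",Pl+.1*Rl[:,2])
E
```

```text
[[-0.0003  0.904   0.4276]
 [ 0.0005  0.4276 -0.904 ]
 [-1.     -0.     -0.0006]]
1 tilt (array([ 0.2749,  0.5366, -1.7854]), array([ 0.2885, -0.61  ,  0.2   ])) lociYawVert (array([-0.0007,  0.0003, -1.8328]), array([ 0.2885, -0.61  ,  0.2   ])) case (array([-0.0007,  0.0003, -1.9096]), array([ 0.2885, -0.61  ,  0.2   ]))
-1 tilt (array([ 0.4997, -0.2575,  1.2767]), array([ 0.2885, -0.61  ,  0.2   ])) lociYawVert (array([-0.0003, -0.0006,  1.3087]), array([ 0.2885, -0.61  ,  0.2   ])) case (array([-0.0003, -0.0006,  1.2319]), array([ 0.2885, -0.61  ,  0.2   ]))
n [ 0.0894 -0.4919  0.866 ] tcp at grasp [0.5183 0.1801 0.0681] pre [0.5259 0.1378 0.1426]
```

Request:
drive_tool(slide=[[0,0,50],[0,0,100],[0,0,150],[10,40,150],[25,85,150],[40,130,150],[55,175,150],[70,220,150],[85,265,150],[100,310,150]], turn=[[0,0,0],[0,0,0],[0,0,0.1],[0,0,0.2],[0,0,0.3],[0,0,0.4],[0,0,0.5],[0,0,0.6],[0,0,0.7],[0,0,0.8]], gripper=[1,1,1,1,1,1,1,1,1,1], squeeze=40)

```text
t: 1.3
eef_pos: [0.3887, -0.2981, 0.3501]
tool_rot: [0.698, 0.114, 0.698, -0.115]
contact_force: [1.5, 0.2, 0.6]
gripper_width: 1.0
```

```bash
python3 - <<'E'
from h import *
np.set_printoptions(precision=4,suppress=True)
r,p=rel(tgt(-Rl[:,2],-Rl[:,1])); print(r, (Pl+.16*Rl[:,2]-p)*1000)
E
```

```text
[ 0.5282 -0.0386  0.4931] [ 142.61    406.408  -155.5834]
```

Request:
drive_tool(slide=[[14,40,0],[28,81,0],[43,122,0],[57,162,-10],[71,203,-25],[86,244,-45],[100,285,-70],[115,325,-95],[128,366,-125],[143,406,-155]], turn=[[0.053,-0.004,0.05],[0.106,-0.008,0.1],[0.158,-0.012,0.148],[0.211,-0.015,0.197],[0.264,-0.019,0.246],[0.317,-0.023,0.296],[0.37,-0.027,0.345],[0.423,-0.031,0.394],[0.475,-0.035,0.444],[0.528,-0.039,0.493]], gripper=[1,1,1,1,1,1,1,1,1,1])

```text
t: 2.3
eef_pos: [0.5309, 0.1057, 0.1972]
tool_rot: [0.664, 0.121, 0.696, 0.245]
contact_force: [0.9, -0.3, -0.3]
gripper_width: 1.0
```

```bash
python3 - <<'E'
from h import *
import cv2
np.set_printoptions(precision=4,suppress=True)
r,p=rel(tgt(-Rl[:,2],-Rl[:,1])); print(bot.get_obs()["t"],r, (Pl+.16*Rl[:,2]-p)*1000,(Pl+.014*Rl[:,2]-p)*1000, bot.get_obs()["contact_force"])
print(bot.get_obs()["q"])
for n,(a,b) in (("top",(130,190)),("scene",(250,120))):
    c=cams(n)["color"][b:b+150,a:a+190,::-1]; cv2.imwrite(f"pics/{n}1.png",cv2.resize(c,None,fx=4,fy=4,interpolation=cv2.INTER_CUBIC))
E
```

```text
2.3 [-0.0013  0.0018 -0.0012] [ 0.3825  2.6234 -2.6039] [ -12.67     74.447  -129.0436] [ 0.8607 -0.2966 -0.3135]
[ 0.4624  0.4142 -0.5672  1.8385 -0.3548  1.0354  0.3053]
```

View pics/top1.png

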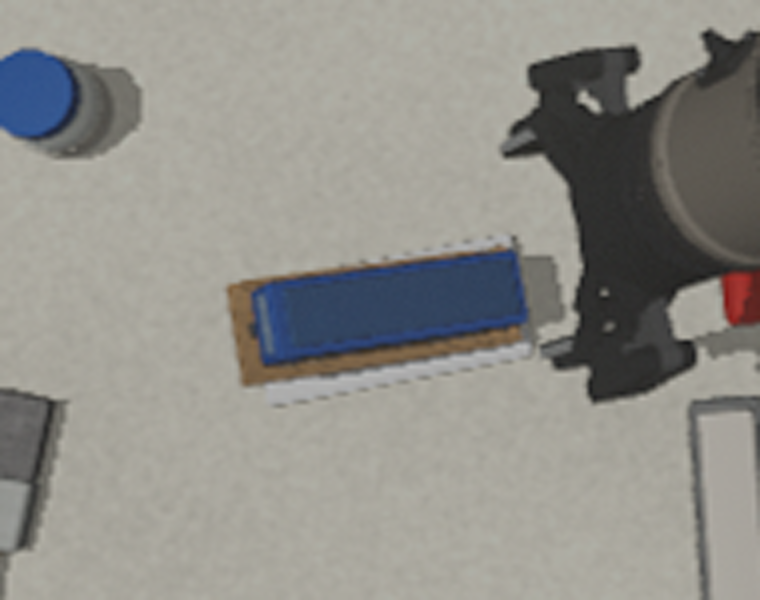

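View pics/scene1.png

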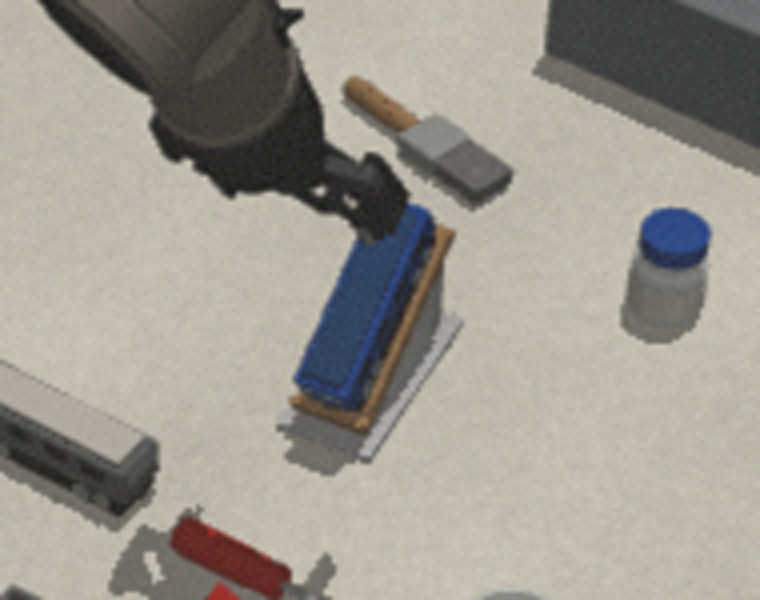

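Request:
drive_tool(slide=[[-3,15,-26],[-5,30,-52],[-8,42,-75],[-9,52,-92],[-10,60,-105],[-11,66,-115],[-12,70,-122],[-13,74,-129],[-13,74,-129]], turn=[[0,0,0],[0,0,0],[0,0,0],[0,0,0],[0,0,0],[0,0,0],[0,0,0],[0,0,0],[0,0,0]], gripper=[1,1,1,1,1,1,1,1,1])

```text
t: 3.3
eef_pos: [0.5146, 0.1829, 0.0643]
tool_rot: [0.66, 0.121, 0.699, 0.247]
contact_force: [0.3, -0.3, 0.7]
gripper_width: 1.003
```

```bash
cat > look.py <<'E'
from h import *
import cv2,sys
np.set_printoptions(precision=4,suppress=True)
o=bot.get_obs();print(o["t"],o["eef_pos"],o["contact_force"],o["gripper_width"])
k=sys.argv[1]; a,b,e,f=map(int,sys.argv[2:6])
ims=[]
for n,(x,y) in (("top",(a,b)),("scene",(e,f))):
    c=cams(n)["color"][y:y+140,x:x+100,::-1]; ims.append(cv2.resize(c,None,fx=4,fy=4,interpolation=cv2.INTER_CUBIC))
cv2.imwrite(f"pics/{k}.png",np.hstack(ims))
E
python3 look.py g1 170 200 300 140
```

```text
3.3 [0.5146 0.1829 0.0643] [ 0.2891 -0.2554  0.7293] 1.0033766460710536
```

View pics/g1.png

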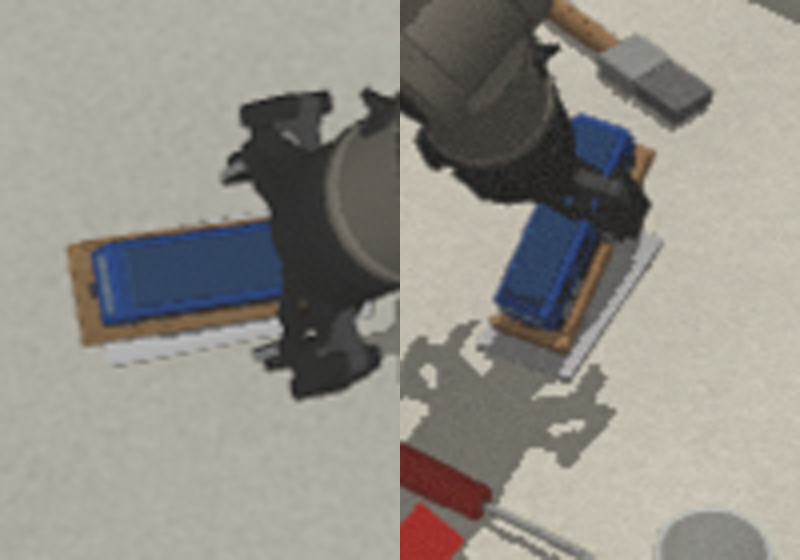

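Request:
drive_tool(slide=[[4,-3,4],[4,-3,4]], turn=[[0,0,0],[0,0,0]], gripper=[1,1])

```text
t: 3.6
eef_pos: [0.5212, 0.1786, 0.0699]
tool_rot: [0.662, 0.121, 0.698, 0.246]
contact_force: [1.0, -0.3, 0.3]
gripper_width: 1.002
```

```bash
python3 - <<'E'
from h import *
np.set_printoptions(precision=4,suppress=True)
r,p=rel(tgt(-Rl[:,2],-Rl[:,1])); print(r, Rl.T@(p-Pl)*1000)
E
```

```text
[-0.0046 -0.0042 -0.0044] [-0.8191 -2.6297 16.5727]
```

Request:
drive_tool(slide=[[-2,0,-2],[-2,0,-2],[-2,0,-2],[-2,0,-2],[-2,0,-2],[-2,0,-2],[-2,0,-2]], turn=[[0,0,0],[0,0,0],[0,0,0],[0,0,0],[0,0,0],[0,0,0],[0,0,0]], gripper=[1,0,0,0,0,0,0], squeeze=45)

```text
t: 4.3
eef_pos: [0.5191, 0.1785, 0.0681]
tool_rot: [0.661, 0.121, 0.698, 0.246]
contact_force: [-1.2, -2.7, 4.7]
gripper_width: 0.317
```

```bash
python3 look.py g2 170 200 300 140;  python3 - <<'E'
from h import *
np.set_printoptions(precision=4,suppress=True)
r,p=rel(tgt(-Rl[:,2],-Rl[:,1])); print(r, Rl.T@(p-Pl)*1000)
E
```

```text
4.3 [0.5191 0.1785 0.0681] [-1.1738 -2.6781  4.7334] 0.3170857257460851
[-0.0046 -0.0044 -0.0045] [-1.4776 -0.5238 14.8369]
```

View pics/g2.png

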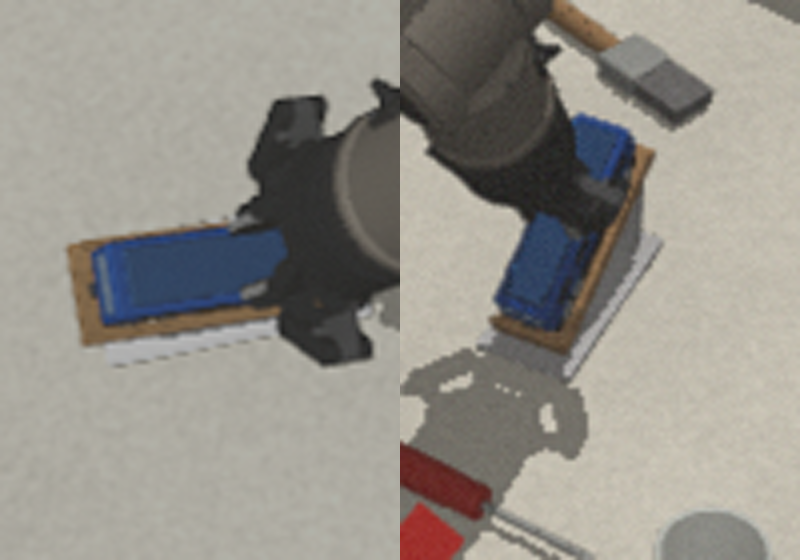

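Request:
drive_tool(slide=[[0,0,0],[0,-2,4],[1,-4,8],[1,-7,13],[2,-10,17],[2,-10,17]], turn=[[0,0,0],[0,0,0],[0,0,0],[0,0,0],[0,0,0],[0,0,0]], gripper=[0,0,0,0,0,0])

```text
t: 5.0
eef_pos: [0.5219, 0.1678, 0.0857]
tool_rot: [0.662, 0.121, 0.697, 0.246]
contact_force: [0.3, -0.9, -3.1]
gripper_width: 0.313
```

```bash
python3 look.py g3 170 200 300 140
```

```text
5.0 [0.5219 0.1678 0.0857] [ 0.3212 -0.9164 -3.0834] 0.3133623679880275
```

View pics/g3.png

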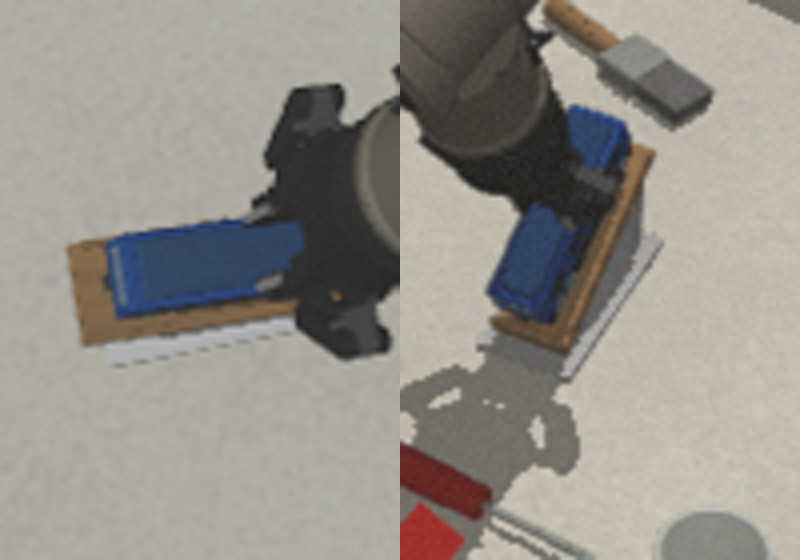

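```bash
python3 - <<'E'
from h import *
np.set_printoptions(precision=4,suppress=True)
r,p=rel(tgt(np.array([0,0,-1.]),Rc[:,0])); print(r, (Pc+[0,0,.2]-p)*1000)
E
```

```text
[-0.5229 -0.0787 -0.0783] [   7.7646 -368.3236  114.7843]
```

Request:
drive_tool(slide=[[2,-10,25],[3,-25,55],[4,-50,85],[4,-85,115],[5,-120,115],[5,-155,115],[6,-190,115],[6,-225,115],[7,-260,115],[7,-290,115]], turn=[[0,0,0],[-0.05,-0.008,-0.008],[-0.1,-0.016,-0.016],[-0.16,-0.025,-0.025],[-0.22,-0.034,-0.034],[-0.29,-0.044,-0.044],[-0.35,-0.053,-0.053],[-0.41,-0.062,-0.062],[-0.47,-0.07,-0.07],[-0.523,-0.079,-0.078]], gripper=[0,0,0,0,0,0,0,0,0,0], squeeze=60)

```text
t: 6.1
eef_pos: [0.5279, -0.1229, 0.2001]
tool_rot: [0.706, -0.037, 0.706, 0.036]
contact_force: [1.2, 0.3, -4.1]
gripper_width: 0.305
```

Request:
drive_tool(slide=[[0,-30,0],[0,-60,0],[0,-75,0],[0,-75,0]], turn=[[0,0,0],[0,0,0],[0,0,0],[0,0,0]], gripper=[0,0,0,0])

```text
t: 6.5
eef_pos: [0.5273, -0.2, 0.1996]
tool_rot: [0.706, -0.036, 0.707, 0.034]
contact_force: [0.5, 0.9, -2.8]
gripper_width: 0.306
```

```bash
python3 look.py p1 355 180 200 220;python3 - <<'E'
from h import *
np.set_printoptions(precision=4,suppress=True)
r,p=rel(tgt(np.array([0,0,-1.]),Rc[:,0])); print(r, (Pc+[0,0,.2]-p)*1000)
E
```

```text
6.5 [ 0.5273 -0.2     0.1996] [ 0.5114  0.8824 -2.7664] 0.30574826813963296
[ 0.0007 -0.0006 -0.0005] [ 1.1082 -3.5203  0.2294]
```

View pics/p1.png

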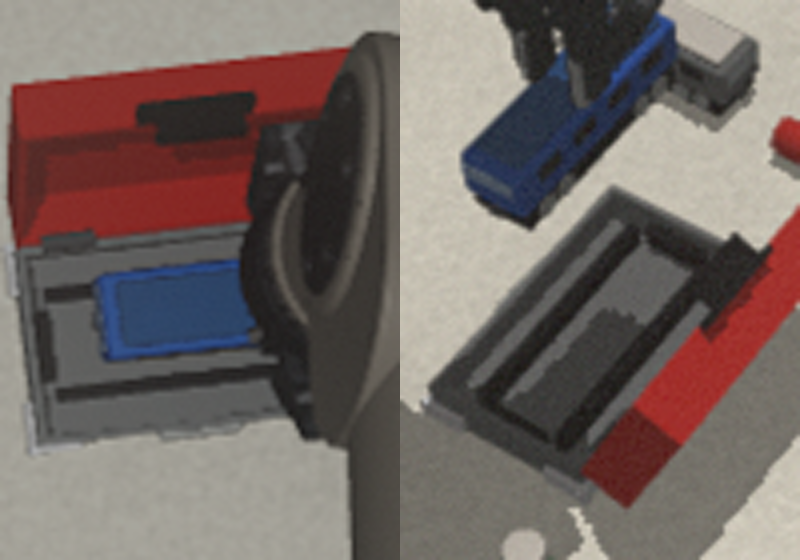

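```bash
python3 - <<'E'
from h import *
import cv2
for n,(x,y,w,h) in (("top",(370,235,60,45)),("scene",(210,220,80,60))):
    c=cams(n)["color"][y:y+h,x:x+w,::-1]; cv2.imwrite(f"pics/q{n}.png",cv2.resize(c,None,fx=10,fy=10,interpolation=cv2.INTER_CUBIC))
E
```

```text
(no output)
```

View pics/qtop.png

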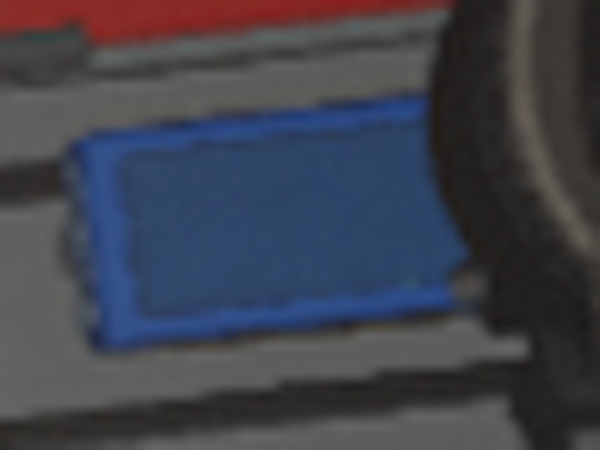

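View pics/qscene.png

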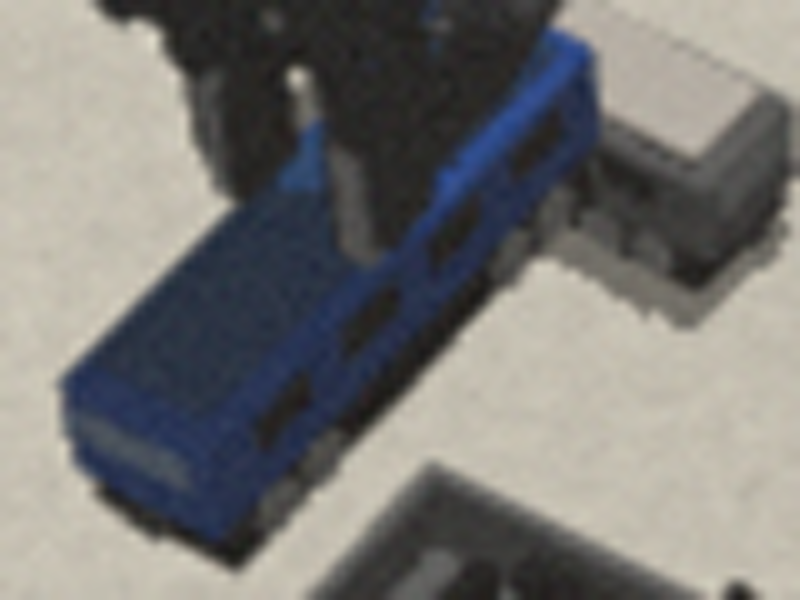

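```bash
cat > chk.py <<'E'
from h import *
np.set_printoptions(precision=1,suppress=True)
T=cams("top");S=cams("scene");p=bot.get_obs()["eef_pos"]
def onside(px):
    o,d=ray(S,px);n=Rc[:,0];t=((p@n+.02)-o@n)/(d@n);X=o+d*t;return Rc.T@(X-p)*1000
sc=lambda u,v:(210+(u+.5)/10-.5,220+(v+.5)/10-.5)
for q in [(222,542),(600,148),(210,470),(598,55),(240,570)]: print("side rel tcp",onside(sc(*q)))
tp=lambda u,v:(370+(u+.5)/10-.5,235+(v+.5)/10-.5)
for q in [(72,145),(98,350)]:
    print("top rel tcp",Rc.T@(plane(T,tp(*q),p[2]+.029)-p)*1000)
E
python3 chk.py
```

```text
side rel tcp [ 20.  -65.4  -1.3]
side rel tcp [20.  70.5 -4.8]
side rel tcp [ 20.  -65.3  21.9]
side rel tcp [20.  72.7 22.9]
side rel tcp [ 20.  -61.6 -14.6]
top rel tcp [17.5 73.9 29. ]
top rel tcp [-20.1  74.1  29. ]
```

Request:
drive_tool(slide=[[2,-7,-20],[2,-7,-50],[2,-7,-80],[2,-7,-105],[2,-7,-125],[2,-7,-140],[2,-7,-140]], turn=[[0,0,0],[0,0,0],[0,0,0],[0,0,0],[0,0,0],[0,0,0],[0,0,0]], gripper=[0,0,0,0,0,0,0])

```text
t: 7.5
eef_pos: [0.5289, -0.2022, 0.0583]
tool_rot: [0.705, -0.038, 0.707, 0.038]
contact_force: [0.2, 0.7, -1.5]
gripper_width: 0.302
```

```bash
python3 - <<'E'
from h import *
import cv2
np.set_printoptions(precision=4,suppress=True)
r,p=rel(tgt(np.array([0,0,-1.]),Rc[:,0])); print(r, Rc.T@(p-Pc)*1000)
for n,(x,y,w,h) in (("top",(355,215,75,60)),("scene",(200,245,100,75))):
    c=cams(n)["color"][y:y+h,x:x+w,::-1]; cv2.imwrite(f"pics/r{n}.png",cv2.resize(c,None,fx=8,fy=8,interpolation=cv2.INTER_CUBIC))
E
```

```text
[ 0.0001 -0.0034 -0.0032] [-0.3373 -2.158  58.3047]
```

View pics/rtop.png

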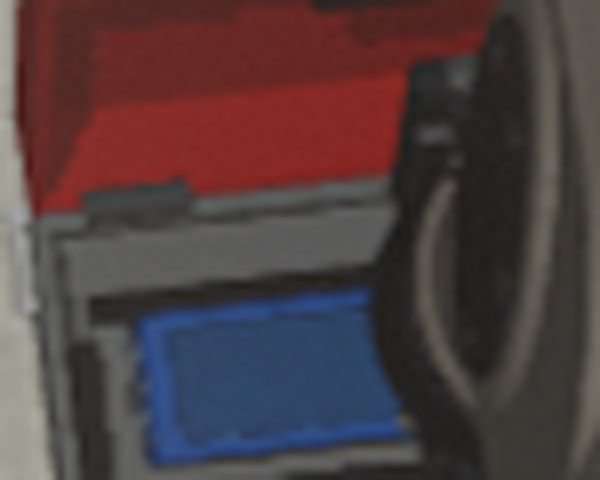

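View pics/rscene.png

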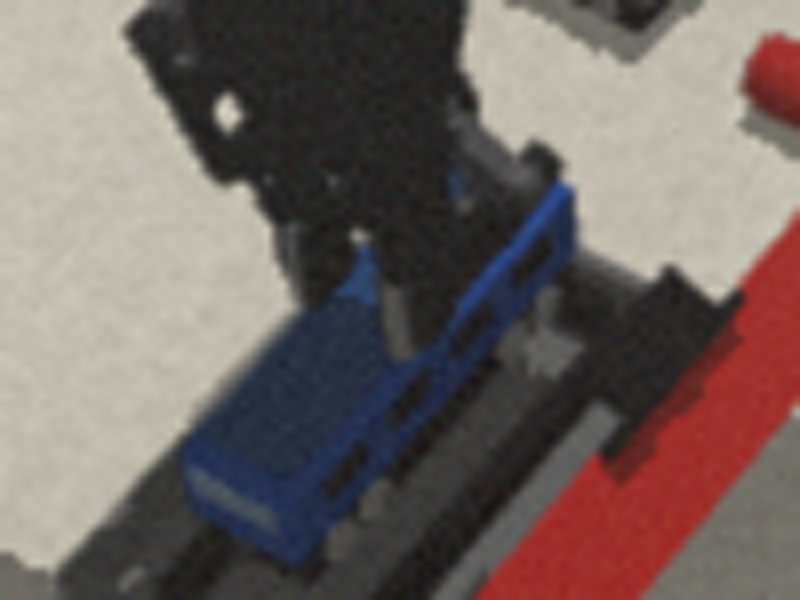

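```bash
python3 - <<'E'
from h import *
np.set_printoptions(precision=1,suppress=True)
T=cams("top");S=cams("scene");p=bot.get_obs()["eef_pos"]
f=lambda u,v:(355+(u+.5)/8-.5,215+(v+.5)/8-.5)
g=lambda u,v:(200+(u+.5)/8-.5,245+(v+.5)/8-.5)
for q in [(140,318),(155,465)]: print("top",Rc.T@(plane(T,f(*q),p[2]+.029)-Pc)*1000)
for q in [(88,310),(370,278)]: print("rib hinge outer/inner z19",Rc.T@(plane(T,f(*q),.019)-Pc)*1000)
for q in [(290,568),(572,245)]:
    o,d=ray(S,g(*q));n=Rc[:,0];t=((Pc@n+.02)-o@n)/(d@n);print("scene z14 corners",Rc.T@(o+d*t-Pc)*1000)
for q in [(180,455),(310,505)]: print("scene z44 -y end",Rc.T@(plane(S,g(*q),p[2]+.029)-Pc)*1000)
E
```

```text
top [18.1 70.6 90.4]
top [-20.4  71.6  90.4]
rib hinge outer/inner z19 [27. 76. 19.]
rib hinge outer/inner z19 [26.7 -3.4 19. ]
scene z14 corners [ 20.  -71.5  61.4]
scene z14 corners [20.  65.7 61.4]
scene z44 -y end [-14.2 -72.   90.4]
scene z44 -y end [ 26.8 -66.4  90.4]
```

Request:
drive_tool(slide=[[1,0,-6],[1,0,-12],[1,0,-18],[1,0,-24],[1,0,-29],[1,0,-33],[1,0,-35],[1,0,-35],[1,0,-35]], turn=[[0,0,0],[0,0.002,0.003],[0,0.003,0.003],[0,0.003,0.003],[0,0.003,0.003],[0,0.003,0.003],[0,0.003,0.003],[0,0.003,0.003],[0,0.003,0.003]], gripper=[0,0,0,0,0,0,0,0,0])

```text
t: 8.6
eef_pos: [0.5324, -0.2034, 0.0265]
tool_rot: [0.706, -0.039, 0.706, 0.038]
contact_force: [-0.0, -0.1, -1.9]
gripper_width: 0.304
```

```bash
python3 - <<'E'
from h import *
import cv2
np.set_printoptions(precision=4,suppress=True)
r,p=rel(tgt(np.array([0,0,-1.]),Rc[:,0])); print(r, Rc.T@(p-Pc)*1000,bot.get_obs()["contact_force"])
for n,(x,y,w,h) in (("top",(355,215,75,60)),("scene",(200,245,100,75))):
    c=cams(n)["color"][y:y+h,x:x+w,::-1]; cv2.imwrite(f"pics/s{n}.png",cv2.resize(c,None,fx=8,fy=8,interpolation=cv2.INTER_CUBIC))
E
```

```text
[ 0.0022 -0.0007 -0.0053] [ 3.0335 -3.7145 26.456 ] [-0.0003 -0.1056 -1.9386]
```

View pics/stop.png

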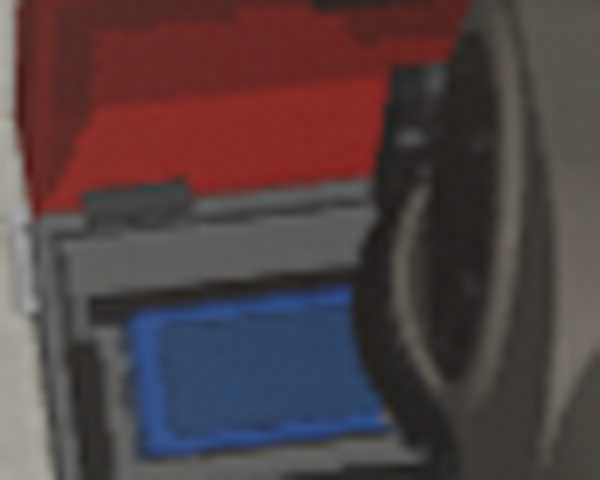

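View pics/sscene.png

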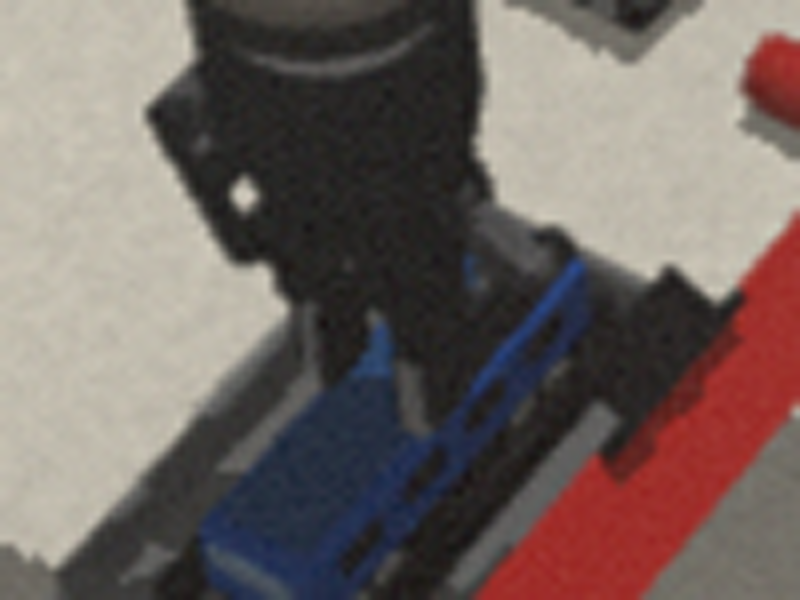

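Request:
drive_tool(slide=[[-2,0,0],[-2,1,-2],[-2,1,-4],[-2,1,-5],[-2,1,-6]], turn=[[0,0,0],[0,0,-0.005],[0,0,-0.005],[0,0,-0.005],[0,0,-0.005]], gripper=[0,0,0,0,0])

```text
t: 9.2
eef_pos: [0.5306, -0.2024, 0.0211]
tool_rot: [0.706, -0.037, 0.706, 0.036]
contact_force: [-4.5, 0.8, 13.4]
gripper_width: 0.302
```

```bash
python3 - <<'E'
from h import *
np.set_printoptions(precision=4,suppress=True)
r,p=rel(tgt(np.array([0,0,-1.]),Rc[:,0])); print(r, Rc.T@(p-Pc)*1000,bot.get_obs()["contact_force"])
E
```

```text
[ 0.0024 -0.0005 -0.0003] [ 1.3589 -2.5831 21.1315] [-4.5113  0.7844 13.4158]
```

```bash
python3 - <<'E'
from h import *
import cv2
for n,(x,y,w,h) in (("top",(355,215,75,60)),("scene",(200,265,100,75))):
    c=cams(n)["color"][y:y+h,x:x+w,::-1]; cv2.imwrite(f"pics/u{n}.png",cv2.resize(c,None,fx=8,fy=8,interpolation=cv2.INTER_CUBIC))
print(bot.get_obs()["contact_force"],bot.get_obs()["torque"],bot.get_obs()["eef_pos"])
E
```

```text
[-2.463896    1.18486896  4.7901347 ] [0.15587585 0.50416141 0.02821815] [ 0.53064136 -0.20242489  0.02124492]
```

View pics/utop.png

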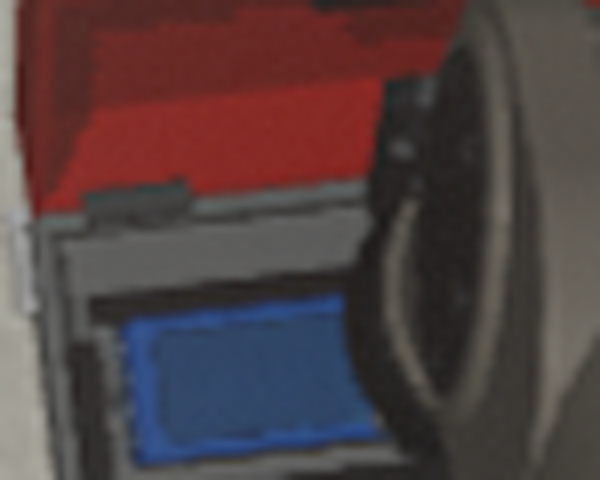

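View pics/uscene.png

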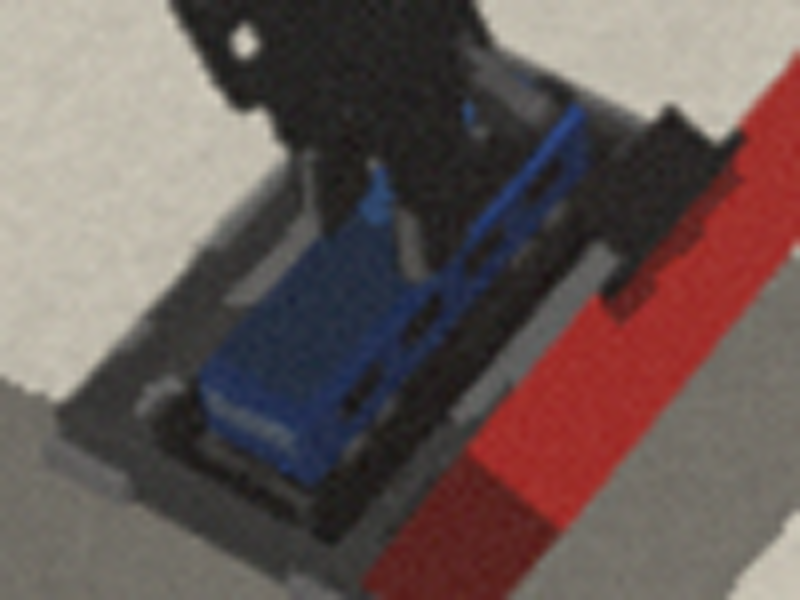

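Request:
drive_tool(slide=[[0,0,0],[0,0,0],[0,0,0],[0,0,0],[0,0,0]], turn=[[0,0,0],[0,0,0],[0,0,0],[0,0,0],[0,0,0]], gripper=[0.35,0.4,0.45,0.5,0.55])

```text
t: 9.8
eef_pos: [0.5307, -0.2025, 0.0212]
tool_rot: [0.706, -0.037, 0.706, 0.036]
contact_force: [0.8, 0.4, 0.0]
gripper_width: 0.548
```

Request:
drive_tool(slide=[[0,0,5],[0,0,15],[0,0,30],[0,0,60],[0,0,100],[0,0,140],[0,0,180],[0,0,200]], turn=[[0,0,0],[0,0,0],[0,0,0],[0,0,0],[0,0,0],[0,0,0],[0,0,0],[0,0,0]], gripper=[0.57,0.57,0.57,0.57,0.57,0.57,0.57,0.57])

```text
t: 10.6
eef_pos: [0.5325, -0.2027, 0.2269]
tool_rot: [0.708, -0.038, 0.704, 0.035]
contact_force: [1.0, 0.6, 0.0]
gripper_width: 0.57
```

Request:
drive_tool(slide=[[20,40,10],[40,80,20],[60,115,30],[80,150,40],[110,170,40],[150,180,40],[190,180,40]], turn=[[0,0,0],[0,0,0],[0,0,0],[0,0,0],[0,0,0],[0,0,0],[0,0,0]], gripper=[0,0,0,0,0,0,0])

```text
t: 11.3
eef_pos: [0.7236, -0.0195, 0.2693]
tool_rot: [0.709, -0.039, 0.703, 0.037]
contact_force: [-0.1, 0.0, 0.5]
gripper_width: 0.001
```

```bash
python3 look.py v1 350 180 200 230
python3 - <<'E'
from h import *
import cv2
for n in ("top","scene"): cv2.imwrite(f"pics/w{n}.png",cams(n)["color"][:,:,::-1])
E
```

```text
11.3 [ 0.7236 -0.0195  0.2693] [-0.0922  0.0472  0.4646] 0.0011742917538283177
```

View pics/v1.png

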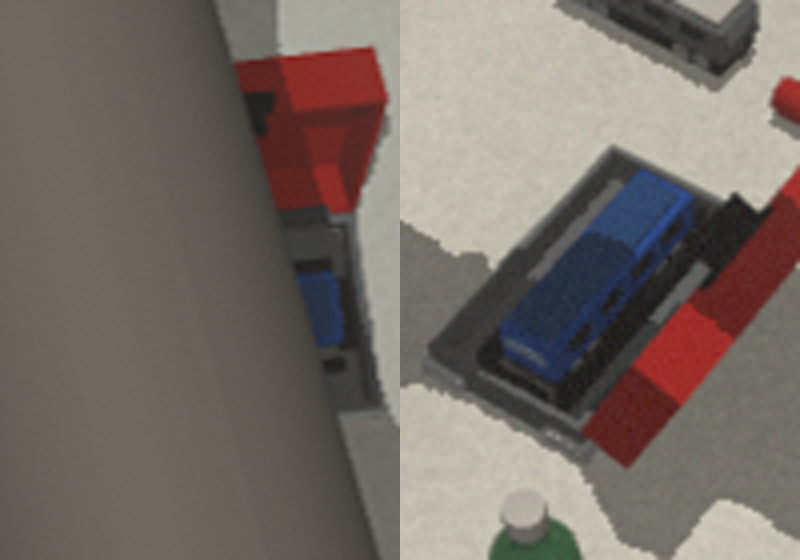

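View pics/wtop.png

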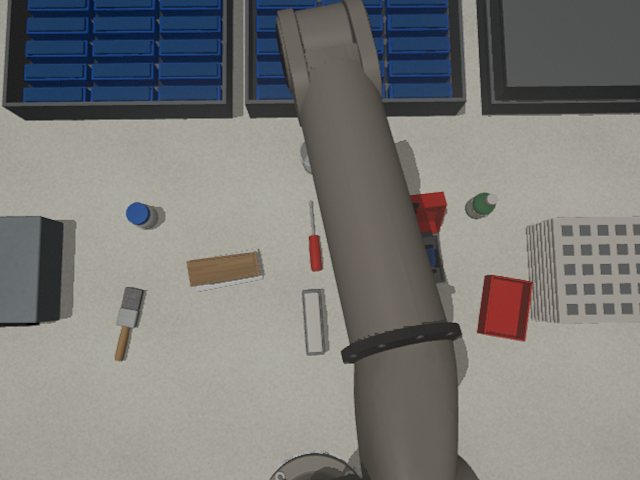

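The loco is level in the nest and the cradle is empty. Next I'll go behind the lid with the fingers shut.

Request:
drive_tool(slide=[[-3,-35,0],[-6,-70,0],[-9,-105,0],[-12,-135,-10],[-15,-162,-40],[-15,-162,-80],[-15,-162,-120],[-15,-162,-155],[-15,-162,-174],[-15,-162,-174]], turn=[[0,0,0],[0,0,0],[0,0,0],[0,0,0],[0,0,0],[0,0,0],[0,0,0],[0,0,0],[0,0,0],[0,0,0]], gripper=[0,0,0,0,0,0,0,0,0,0])

```text
t: 12.5
eef_pos: [0.7043, -0.1845, 0.091]
tool_rot: [0.706, -0.038, 0.706, 0.035]
contact_force: [0.2, -0.6, 0.3]
gripper_width: 0.004
```

```bash
cat > hl.py <<'E'
from h import *
np.set_printoptions(precision=4,suppress=True)
H=Pc+Rc@np.array([.055,0,.026])
r,p=rel(tgt(np.array([0,0,-1.]),Rc[:,0])); print(r, "hinge rel mm",Rc.T@(p-H)*1000,bot.get_obs()["contact_force"],bot.get_obs()["t"])
E
python3 hl.py; python3 look.py v2 350 150 200 230
```

```text
[ 0.0034  0.0004 -0.0004] hinge rel mm [120.9209  -2.5833  65.0304] [ 0.1847 -0.5842  0.3215] 12.5
12.5 [ 0.7043 -0.1845  0.091 ] [ 0.1847 -0.5842  0.3215] 0.004015098113190596
```

View pics/v2.png

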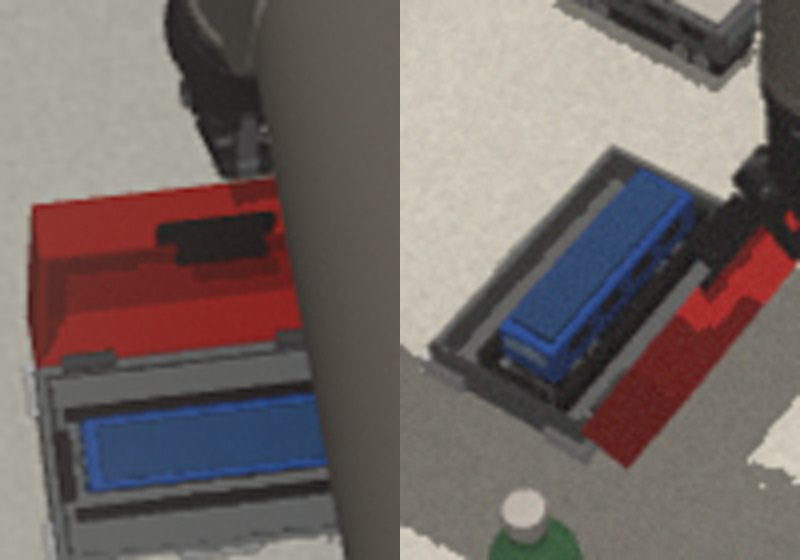

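Request:
drive_tool(slide=[[-10,-1,4],[-20,-2,5],[-30,-3,5],[-40,-4,5],[-50,-5,5],[-58,-6,5],[-66,-7,5],[-74,-8,5],[-82,-8,5]], turn=[[0,0,0],[0,0,0],[0,0,0],[0,0,0],[0,0,0],[0,0,0],[0,0,0],[0,0,0],[0,0,0]], gripper=[0,0,0,0,0,0,0,0,0])

```text
t: 13.5
eef_pos: [0.6323, -0.1927, 0.1052]
tool_rot: [0.714, -0.039, 0.698, 0.034]
contact_force: [7.1, -0.6, 20.8]
gripper_width: 0.002
```

```bash
python3 hl.py; python3 look.py v3 350 150 230 230
```

```text
[ 0.006   0.0223 -0.0011] hinge rel mm [48.4899 -3.3933 79.1736] [ 7.1371 -0.5626 20.8152] 13.5
13.5 [ 0.6323 -0.1927  0.1052] [ 7.1371 -0.5626 20.8152] 0.002077655297601971
```

View pics/v3.png

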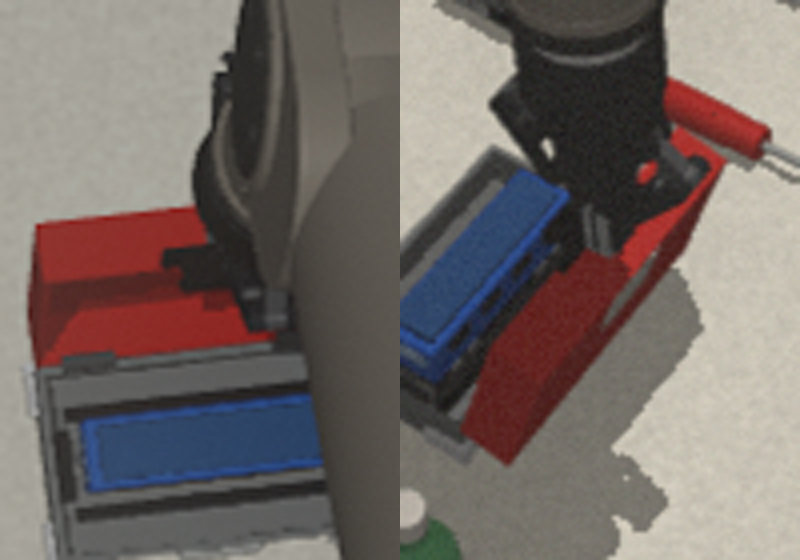

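Request:
drive_tool(slide=[[6,1,4],[8,1,12],[8,1,18],[8,1,18]], turn=[[0,0,0],[0,-0.02,0],[0,-0.02,0],[0,-0.02,0]], gripper=[0,0,0,0])

```text
t: 14.0
eef_pos: [0.6391, -0.1922, 0.1241]
tool_rot: [0.72, -0.04, 0.692, 0.033]
contact_force: [-0.2, -0.0, 0.9]
gripper_width: -0.002
```

```bash
python3 hl.py; python3 look.py v4 350 150 230 230
```

```text
[ 0.0065  0.0413 -0.0003] hinge rel mm [55.3567 -3.537  98.0771] [-0.1638 -0.0318  0.8648] 14.0
14.0 [ 0.6391 -0.1922  0.1241] [-0.1638 -0.0318  0.8648] -0.002355676631048054
```

View pics/v4.png

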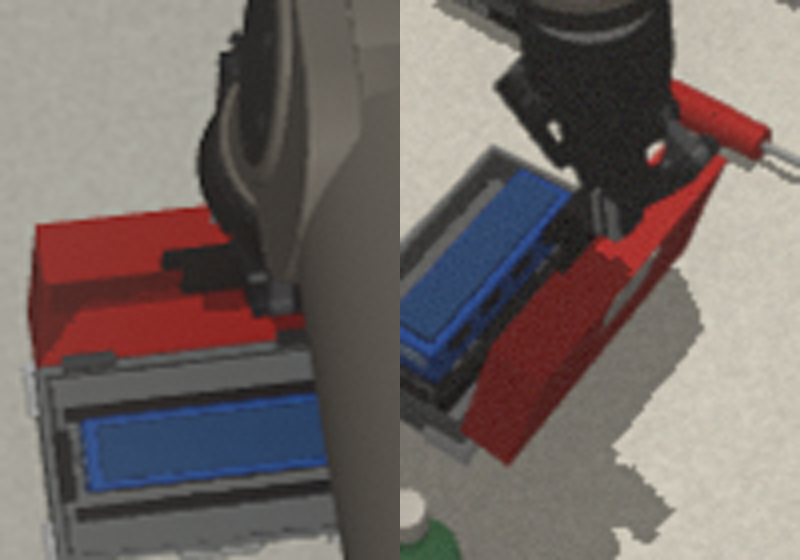

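Request:
drive_tool(slide=[[-9,0,0],[-19,0,-1],[-29,-1,-3],[-40,-2,-5],[-50,-3,-6],[-60,-4,-7],[-60,-4,-7]], turn=[[0,0.02,0],[0,0.04,0],[0,0.04,0],[0,0.04,0],[0,0.04,0],[0,0.04,0],[0,0.04,0]], gripper=[0,0,0,0,0,0,0])

```text
t: 14.8
eef_pos: [0.5798, -0.196, 0.119]
tool_rot: [0.708, -0.039, 0.704, 0.034]
contact_force: [-0.8, 2.3, 13.9]
gripper_width: -0.002
```

```bash
python3 hl.py; python3 look.py v5 350 150 230 230
```

```text
[ 0.0069  0.0052 -0.0003] hinge rel mm [-4.092  -1.1938 92.9624] [-0.7687  2.2667 13.867 ] 14.8
14.8 [ 0.5798 -0.196   0.119 ] [-0.7687  2.2667 13.867 ] -0.0019194589609278227
```

View pics/v5.png

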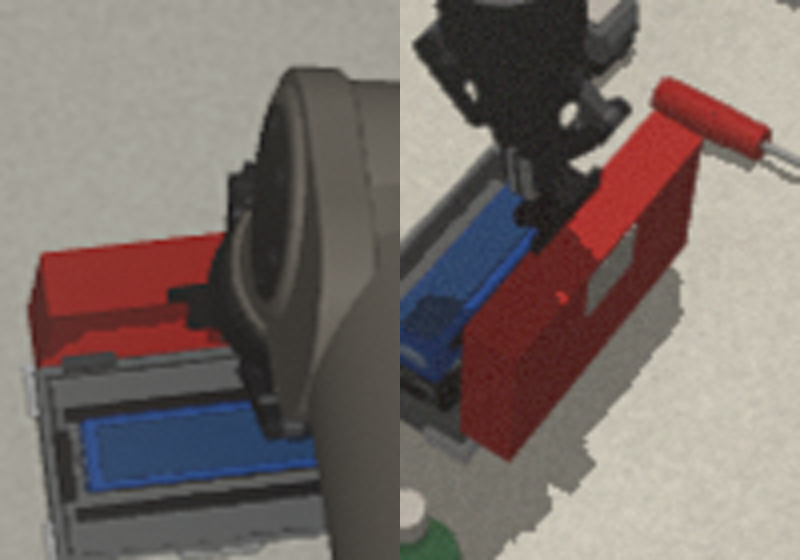

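```bash
python3 - <<'E'
from h import *
np.set_printoptions(precision=1,suppress=True)
H=Pc+Rc@np.array([.055,0,.026])
T=cams("top");S=cams("scene")
f=lambda u,v:(350+(u+.5)/4-.5,150+(v+.5)/4-.5)
g=lambda u,v:(230+(u-400+.5)/4-.5,230+(v+.5)/4-.5)
for a,b in (((42,255),(700,143)),((45,318),(655,112))):
    X,e=tri(T,f(*a),S,g(*b)); print(Rc.T@(X-H)*1000,e*1000)
import cv2
for n,(x,y,w,h) in (("top",(350,180,110,80)),("scene",(230,240,100,80))):
    c=cams(n)["color"][y:y+h,x:x+w,::-1]; cv2.imwrite(f"pics/x{n}.png",cv2.resize(c,None,fx=7,fy=7,interpolation=cv2.INTER_CUBIC))
E
```

```text
[ 46.4  88.4 100.1] 0.012061976038441462
[ 13.8  91.4 103.8] 0.2939309897355906
```

View pics/xscene.png

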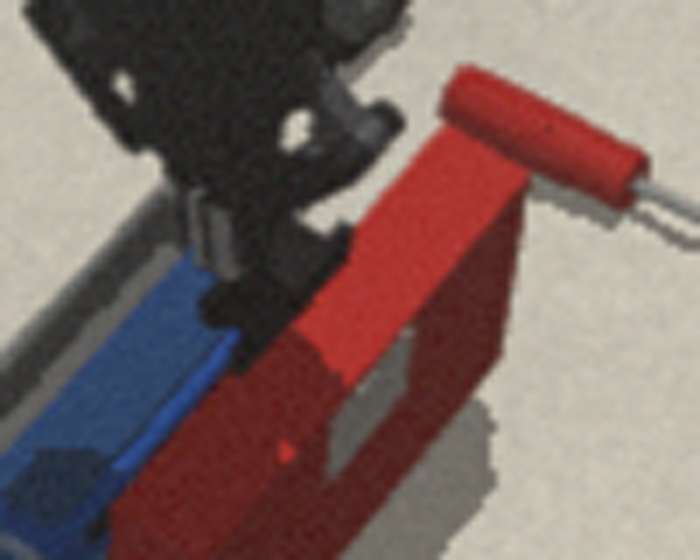

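View pics/xtop.png

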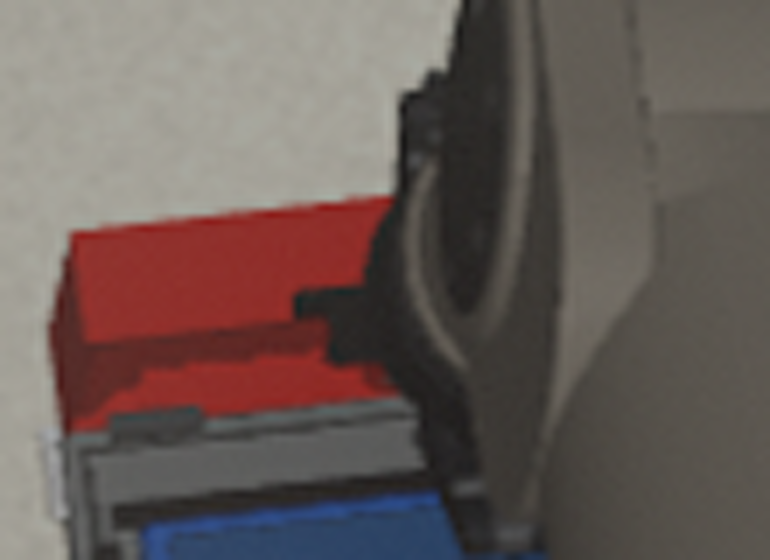

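```bash
python3 - <<'E'
from h import *
import cv2
S=cams("scene");o=bot.get_obs();p=o["eef_pos"];R=qR(o["tool_rot"])
im=np.ascontiguousarray(S["color"][190:330,220:340,::-1]);im=cv2.resize(im,None,fx=6,fy=6,interpolation=cv2.INTER_CUBIC)
im=im[:600*6//6]
for k in range(0,90,10):
    q=proj(S,p-R[:,0]*k/1000); u=((q-[220,190]+.5)*6-.5).round().astype(int); cv2.circle(im,tuple(int(i) for i in u),3,(0,255,255) if k else (0,255,0),-1)
cv2.imwrite("pics/tcp.png",im[:600])
E
```

```text
(no output)
```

View pics/tcp.png

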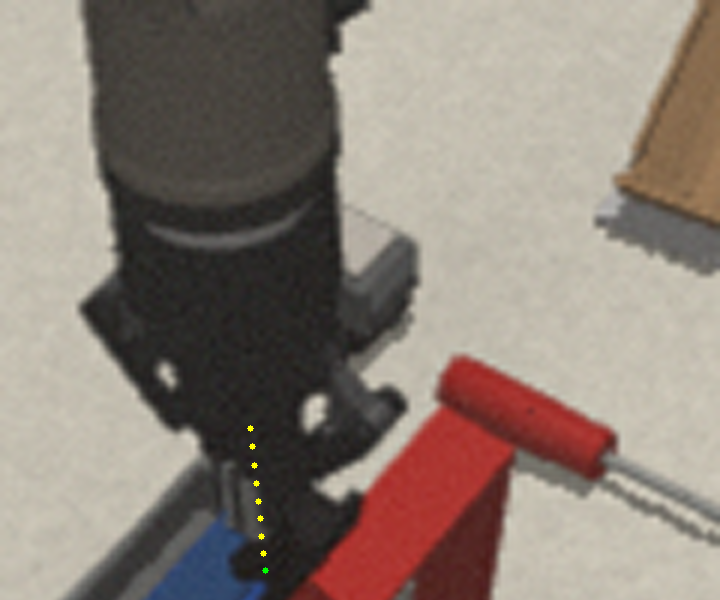

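```bash
python3 - <<'E'
from h import *
np.set_printoptions(precision=1,suppress=True)
S=cams("scene");p=np.array([.5273,-.2,.1996])
sc=lambda u,v:(210+(u+.5)/10-.5,220+(v+.5)/10-.5)
for xo in (.02,.03):
  for q in [(340,250),(368,265),(395,245),(420,225)]:
    o,d=ray(S,sc(*q));n=Rc[:,0];t=((p@n+xo)-o@n)/(d@n);print(xo,q,Rc.T@(o+d*t-p)*1000)
E
```

```text
0.02 (340, 250) [ 20.  -12.5  42.8]
0.02 (368, 265) [20.  -4.6 30.7]
0.02 (395, 245) [20.   4.5 28.4]
0.02 (420, 225) [20.  13.1 26.6]
0.03 (340, 250) [ 30.  -23.3  58.9]
0.03 (368, 265) [ 30.  -15.6  47. ]
0.03 (395, 245) [30.  -6.6 44.7]
0.03 (420, 225) [30.   1.9 43. ]
```

```bash
python3 -c "
from h import *
print(bot.get_obs()['q'])"
```

```text
[ 0.46755841  0.47836574 -0.32706625  1.7741935   0.1954308   0.91395809
  0.1593249 ]
```

Request:
drive_tool(slide=[[0,0,20],[0,0,50],[0,0,75],[30,3,80],[65,7,80],[100,10,80],[125,12,80]], turn=[[0,0,0],[0,0,0],[0,0,0],[0,0,0],[0,0,0],[0,0,0],[0,0,0]], gripper=[0,0,0,0,0,0,0])

```text
t: 15.9
eef_pos: [0.7063, -0.1836, 0.1986]
tool_rot: [0.708, -0.039, 0.704, 0.034]
contact_force: [-0.7, 0.2, 0.1]
gripper_width: 0.002
```

```bash
python3 hl.py; python3 look.py v6 350 150 230 200
```

```text
[ 0.0068  0.0052 -0.0009] hinge rel mm [123.0006  -1.9188 172.6007] [-0.659   0.2388  0.0957] 15.9
15.9 [ 0.7063 -0.1836  0.1986] [-0.659   0.2388  0.0957] 0.002446258085623958
```

View pics/v6.png

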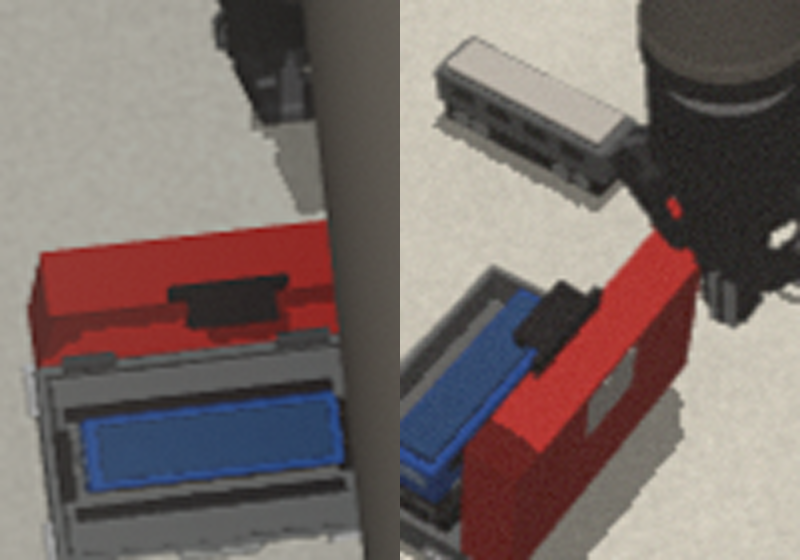

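```bash
python3 - <<'E'
from h import *
np.set_printoptions(precision=1,suppress=True)
S=cams("scene");o=bot.get_obs();p=o["eef_pos"]
for k in (0,10,20,30): print(k,proj(S,p+[0,0,k/1000]))
E
```

```text
0 [311.2 286.5]
10 [311.1 283.4]
20 [311.1 280.4]
30 [311.  277.2]
```

Request:
drive_tool(slide=[[0,0,0],[0,0,0],[0,0,0],[0,0,0],[0,0,-10],[0,0,-30],[0,0,-50],[0,0,-75],[0,0,-100],[0,0,-120]], turn=[[0,0,0.15],[0,0,0.3],[0,0,0.45],[0,0,0.6],[0,0,0.75],[0,0,0.9],[0,0,1.05],[0,0,1.2],[0,0,1.35],[0,0,1.5]], gripper=[0,0,0,0,0,0,0,0,0,0])

```text
t: 17.05
eef_pos: [0.703, -0.1842, 0.0765]
tool_rot: [-0.492, 0.51, -0.488, -0.509]
contact_force: [0.1, 0.0, -0.2]
gripper_width: 0.0
```

```bash
python3 hl.py; python3 look.py v7 350 150 250 200
```

```text
[ 0.0012  0.0055 -1.5065] hinge rel mm [119.7372  -2.1539  50.4696] [ 0.0653  0.0305 -0.1595] 17.05
17.05 [ 0.703  -0.1842  0.0765] [ 0.0653  0.0305 -0.1595] 0.0003270701180398729
```

View pics/v7.png

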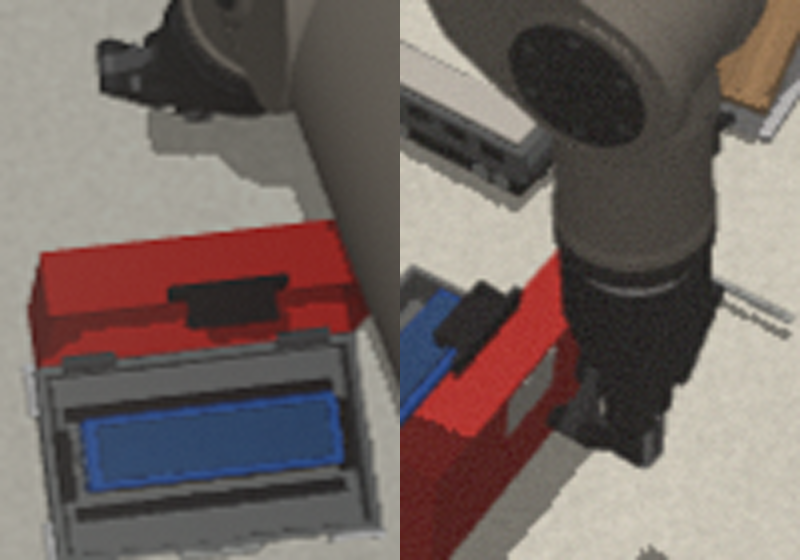

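Request:
drive_tool(slide=[[-10,-1,5],[-20,-2,8],[-30,-3,8],[-40,-4,9],[-50,-5,10],[-60,-6,11],[-68,-7,12],[-75,-7,13]], turn=[[0,0,0],[0,0,0],[0,0,0],[0,0,0],[0,0,0],[0,0,0],[0,0,0],[0,0,0]], gripper=[0,0,0,0,0,0,0,0])

```text
t: 17.95
eef_pos: [0.6268, -0.1916, 0.0882]
tool_rot: [0.493, -0.508, 0.49, 0.509]
contact_force: [2.8, -0.3, 1.8]
gripper_width: -0.003
```

```bash
python3 hl.py; python3 look.py v8 350 150 250 200
```

```text
[-0.0013  0.0044 -1.5011] hinge rel mm [43.1277 -1.6661 62.181 ] [ 2.8117 -0.2799  1.8049] 17.95
17.95 [ 0.6268 -0.1916  0.0882] [ 2.8117 -0.2799  1.8049] -0.0030670113512404422
```

View pics/v8.png

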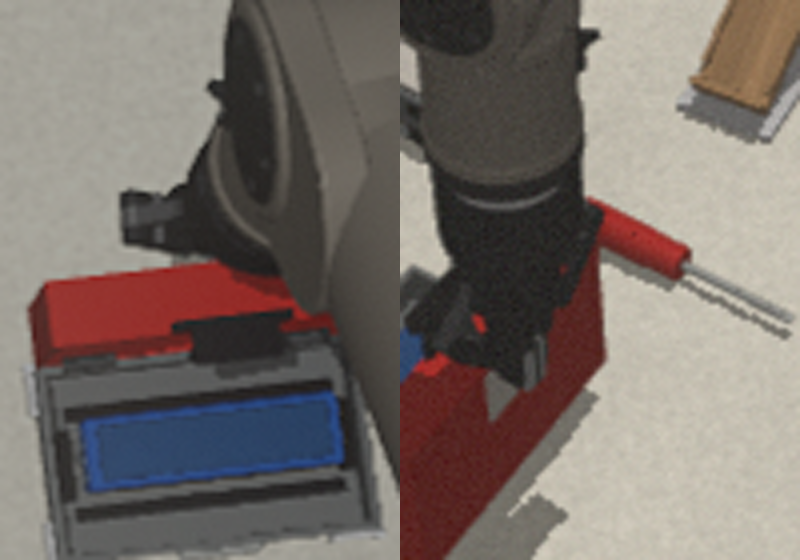

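Request:
drive_tool(slide=[[-8,-1,4],[-16,-2,7],[-24,-3,8],[-32,-3,8],[-41,-4,8],[-50,-5,7],[-50,-5,7]], turn=[[0,0,0],[0,0,0],[0,0,0],[0,0,0],[0,0,0],[0,0,0],[0,0,0]], gripper=[0,0,0,0,0,0,0])

```text
t: 18.75
eef_pos: [0.5736, -0.197, 0.0943]
tool_rot: [0.492, -0.507, 0.492, 0.51]
contact_force: [0.7, -0.6, -0.2]
gripper_width: -0.001
```

```bash
python3 hl.py; python3 look.py v9 350 170 230 200
```

```text
[-0.0047  0.0004 -1.5002] hinge rel mm [-10.3412  -1.6184  68.2555] [ 0.6641 -0.5513 -0.2326] 18.75
18.75 [ 0.5736 -0.197   0.0943] [ 0.6641 -0.5513 -0.2326] -0.001227688743801398
```

View pics/v9.png

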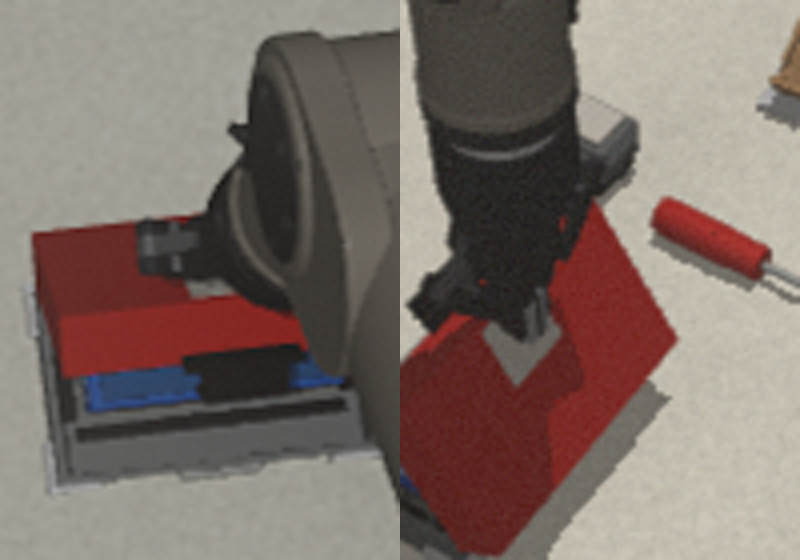

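Request:
drive_tool(slide=[[-10,-1,-3],[-20,-2,-8],[-30,-3,-13],[-40,-4,-19],[-50,-5,-26],[-59,-6,-33],[-67,-7,-38],[-67,-7,-38]], turn=[[0,0,0],[0,0,0],[0,0,0],[0,0,0],[0,0,0],[0,0,0],[0,0,0],[0,0,0]], gripper=[0,0,0,0,0,0,0,0])

```text
t: 19.65
eef_pos: [0.5055, -0.2041, 0.0553]
tool_rot: [0.492, -0.506, 0.492, 0.51]
contact_force: [-0.1, -0.4, -0.9]
gripper_width: -0.003
```

```bash
python3 hl.py; python3 look.py v10 350 170 200 230
```

```text
[-0.0066 -0.001  -1.4999] hinge rel mm [-78.8135  -1.6131  29.264 ] [-0.0789 -0.4361 -0.8555] 19.65
19.65 [ 0.5055 -0.2041  0.0553] [-0.0789 -0.4361 -0.8555] -0.002589112172230761
```

View pics/v10.png

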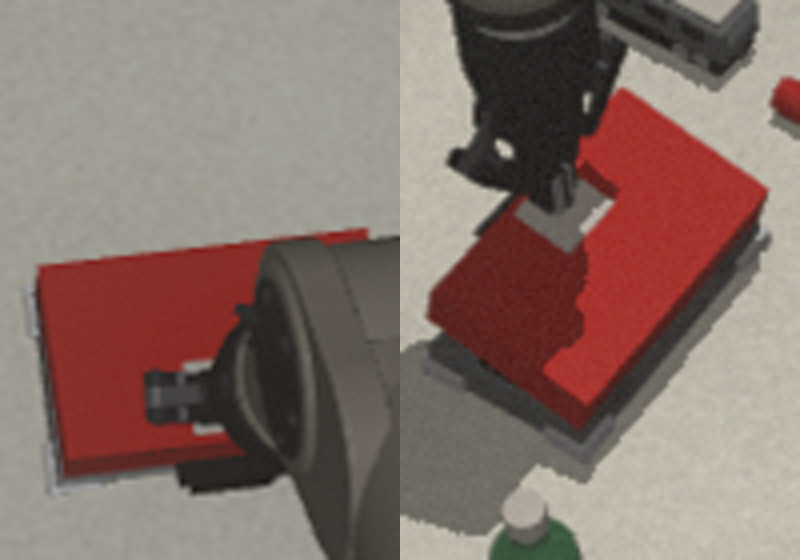

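Request:
drive_tool(slide=[[-5,0,-4],[-9,0,-8],[-9,0,-10],[-9,0,-10]], turn=[[0,0,0],[0,0,0],[0,0,0],[0,0,0]], gripper=[0,0,0,0])

```text
t: 20.15
eef_pos: [0.498, -0.2038, 0.0458]
tool_rot: [0.492, -0.506, 0.492, 0.51]
contact_force: [-0.1, -0.1, -0.6]
gripper_width: -0.0
```

Request:
drive_tool(slide=[[0,0,-1],[0,0,-2],[0,0,-3],[0,0,-3]], turn=[[0,0,0],[0,0,0],[0,0,0],[0,0,0]], gripper=[0,0,0,0])

```text
t: 20.55
eef_pos: [0.498, -0.2038, 0.0428]
tool_rot: [0.492, -0.506, 0.492, 0.51]
contact_force: [-0.5, 0.4, -0.3]
gripper_width: -0.0
```

Request:
drive_tool(slide=[[0,0,-1],[0,0,-2],[0,0,-3],[0,0,-4],[0,0,-4]], turn=[[0,0,0],[0,0,0],[0,0,0],[0,0,0],[0,0,0]], gripper=[0,0,0,0,0])

```text
t: 21.05
eef_pos: [0.4979, -0.2038, 0.0388]
tool_rot: [0.492, -0.506, 0.492, 0.51]
contact_force: [-0.6, -0.7, 2.9]
gripper_width: 0.004
```

```bash
python3 hl.py; python3 look.py v11 350 170 200 230
```

```text
[-0.0057 -0.0001 -1.5003] hinge rel mm [-86.3531  -0.585   12.7749] [-0.6415 -0.6571  2.8849] 21.05
21.05 [ 0.4979 -0.2038  0.0388] [-0.6415 -0.6571  2.8849] 0.0038908971241694234
```

View pics/v11.png

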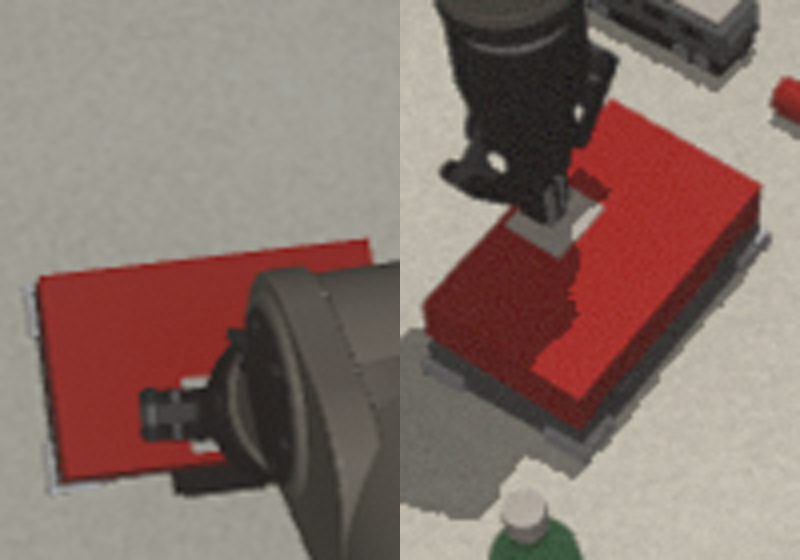

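Request:
drive_tool(slide=[[0,0,-1],[0,0,-2],[0,0,-3],[0,0,-4],[0,0,-5],[0,0,-5]], turn=[[0,0,0],[0,0,0],[0,0,0],[0,0,0],[0,0,0],[0,0,0]], gripper=[0,0,0,0,0,0])

```text
t: 21.75
eef_pos: [0.4961, -0.2041, 0.0345]
tool_rot: [0.491, -0.506, 0.493, 0.51]
contact_force: [-9.0, 1.0, 13.8]
gripper_width: 0.0
```

Request:
drive_tool(slide=[[0,0,-1],[0,0,-2],[0,0,-3],[0,0,-4],[0,0,-4]], turn=[[0,0,0],[0,0,0],[0,0,0],[0,0,0],[0,0,0]], gripper=[0,0,0,0,0])

```text
t: 22.25
eef_pos: [0.4962, -0.204, 0.0303]
tool_rot: [0.491, -0.506, 0.493, 0.51]
contact_force: [0.1, -0.2, -0.2]
gripper_width: -0.001
```

Request:
drive_tool(slide=[[0,0,-1],[0,0,-2],[0,0,-3],[0,0,-3]], turn=[[0,0,0],[0,0,0],[0,0,0],[0,0,0]], gripper=[0,0,0,0])

```text
t: 22.65
eef_pos: [0.4967, -0.204, 0.0288]
tool_rot: [0.491, -0.506, 0.493, 0.51]
contact_force: [-5.6, 0.5, 18.1]
gripper_width: 0.007
```

```bash
python3 hl.py; python3 look.py v12 350 170 200 230
```

```text
[-0.006 -0.004 -1.5  ] hinge rel mm [-87.5698  -0.6816   2.8408] [-5.6247  0.4559 18.0561] 22.65
22.65 [ 0.4967 -0.204   0.0288] [-5.6247  0.4559 18.0561] 0.007464555880558283
```

View pics/v12.png

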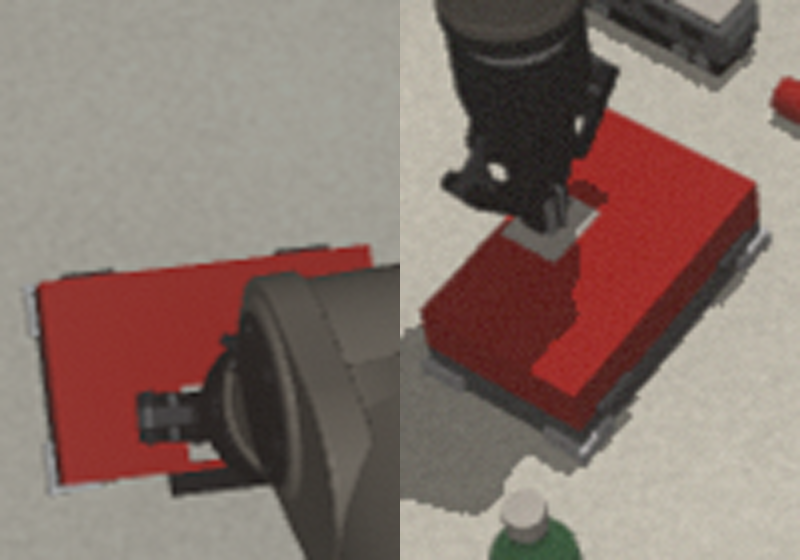

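Request:
drive_tool(slide=[[1,0,-1],[1,0,-2],[1,0,-2]], turn=[[0,0,0],[0,0,0],[0,0,0]], gripper=[0,0,0])

```text
t: 23.05
eef_pos: [0.4966, -0.2041, 0.0287]
tool_rot: [0.49, -0.506, 0.494, 0.51]
contact_force: [-11.7, 2.6, 27.2]
gripper_width: -0.001
```

Request:
drive_tool(slide=[[0,0,10],[0,0,40],[0,0,80],[0,0,120],[0,40,140],[0,85,140],[0,130,140],[0,175,140],[0,220,140],[0,260,140]], turn=[[0,0,0],[0,0,0],[0,0,0],[0,0,0],[0,0,0],[0,0,0],[0,0,0],[0,0,0],[0,0,0],[0,0,0]], gripper=[0,0,0,0,0,0,0,0,0,0])

```text
t: 24.05
eef_pos: [0.4966, 0.0584, 0.169]
tool_rot: [0.49, -0.506, 0.494, 0.51]
contact_force: [0.8, 0.3, -0.3]
gripper_width: 0.001
```

```bash
python3 look.py v13 350 170 200 230
python3 - <<'E'
from h import *
import cv2
for n in ("top","scene"): cv2.imwrite(f"pics/f{n}.png",cams(n)["color"][:,:,::-1])
E
```

```text
24.05 [0.4966 0.0584 0.169 ] [ 0.791   0.2931 -0.2602] 0.0010615692956836243
```

View pics/v13.png

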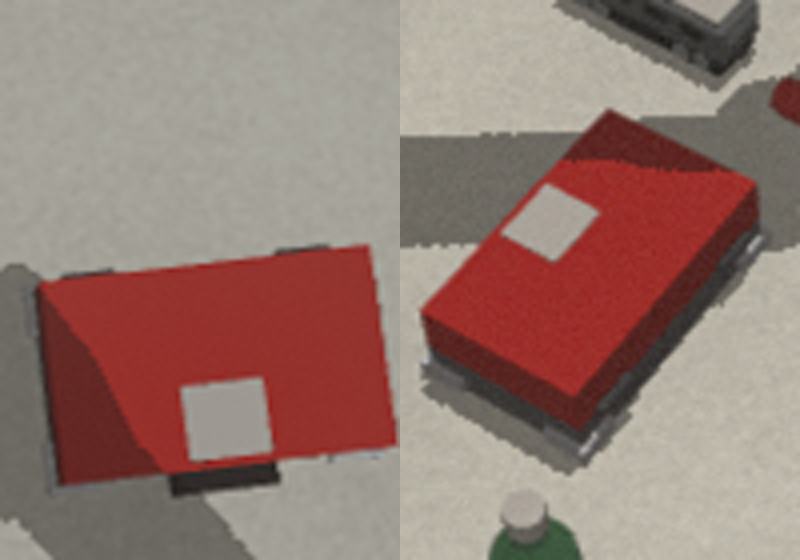

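View pics/fscene.png

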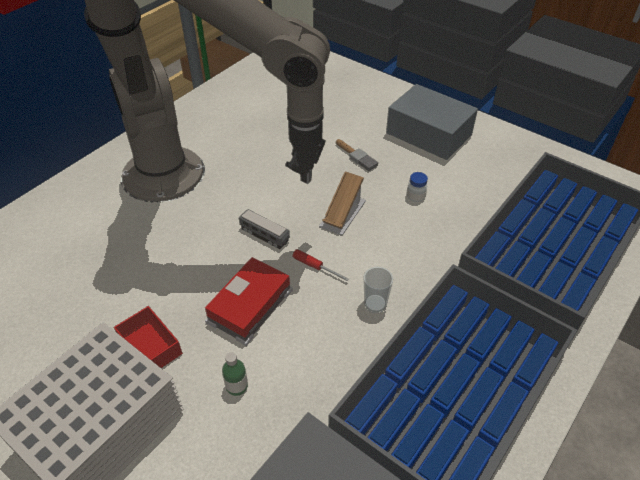

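View pics/ftop.png

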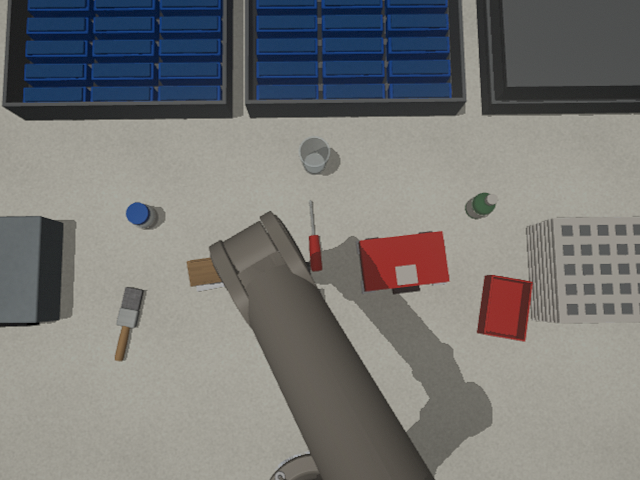

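```bash
python3 - <<'E'
from h import *
np.set_printoptions(precision=1,suppress=True)
H=Pc+Rc@np.array([.055,0,.026]);T=cams("top");S=cams("scene")
f=lambda u,v:(350+(u+.5)/4-.5,170+(v+.5)/4-.5)
g=lambda u,v:(200+(u-400+.5)/4-.5,230+(v+.5)/4-.5)
for n,a,b in (("patch",(227,420),(550,222)),("front -y",(397,445),(423,312)),("hinge -y",(370,247),(578,394)),("hinge +y",(38,285),(757,184)),("front +y",(60,484),(610,110))):
    X,e=tri(T,f(*a),S,g(*b)); print(n,Rc.T@(X-H)*1000,e*1000)
E
```

```text
patch [-86.3  -0.3  33.9] 0.8410615001799219
front -y [-109.8  -89.3   31.5] 1.704934127501888
hinge -y [ -1.5 -88.9  33.8] 4.0821558870669294
hinge +y [-1.9 90.7 29.2] 0.9986831061418806
front +y [-110.2   91.9   28.9] 0.6447881909343419
```

```bash
python3 -c "
from station import bot
print(bot.get_obs()['contact_force']); print(bot.hand_in())"
```

```text
[-0.81945867 -0.88372146  0.17823775]
the job is handed in; nothing more can be done
None
```

I moved the blue locomotive off the cradle, set it level in the black nest, then swung the red lid over and pressed it past its catch. The job was handed in after about 24 s of robot time.

**Last checks**
- **Loco:** before the lid closed, the pictures showed it level between the ribs. The contact force fell to zero when I released it.
- **Lid:** it snapped past the catch at about 14 N, then met a hard stop and took 27 N without moving further. In two views the front and hinge edges agree to 2.3 mm or better. That puts the lid flat to about 0.02 rad.
- **Bystanders:** by eye they stand where they began in the final pictures. The robot was touching nothing.

**What disagreed or went wrong**
- **Fingertips higher than reported:** they sat roughly 20–30 mm behind the TCP the robot gives. The gripper therefore held the loco by its narrower roof rather than its sides.
- **First lid push:** for the same reason the fingers rode over the lid's top edge, with about 20 N upward. I backed off, turned the gripper about 90 degrees and pushed from lower down behind the lid, which worked.

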